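# Cap the sauces and scrape down the chopping board

### The job

Clear down the salad stall: first push the lifted caps of all the amber sauce bottles fully home, so that nothing gets into them. Then take the scraper from its dish and scrape the whole board towards the pan with light, steady pressure (about 5 to 15 newtons, never more than 30), lip flat on the wood: one full-length stroke, from the end away from the pan to the pan's edge, down the half nearer the robot, then one down the far half, and more if needed until all the trimmings lie in the scrap pan. Finally stand the scraper upright back in its dish, let go of it, and leave everything else where it is.

Things in the scene. Friction and masses are not known exactly. Their poses are not given: they have to be found in the camera images.
- board: Thick wooden chopping board, fixed, 260 x 300 x 70 mm, surface 70 mm up. Origin: centre of its underside; x across the board (away from the robot), y along it, z up. Rims (10 mm wide, 14 mm above the surface) line both long sides (inner faces at x = +-120 mm) and the +y end (inner face at y = +140 mm). The -y end (edge at y = -150 mm) is open and drops into the scrap pan.
- pan: Open steel scrap pan, fixed, 270 x 140 x 36 mm, walls and floor 3 mm, pushed against the open -y end of the board (0.5 mm gap, same yaw). Origin: centre of its underside.
- dish: White plastic scraper dish, fixed, 200 x 100 mm, floor 4 mm thick, rim 4 mm wide and 12 mm high in all. Origin: centre of its underside; x along its length.
- scraper: Loose board scraper, 0.25 kg, upright in its dish: bar 140 (x) x 30 (y) x 36 mm, dark wooden grip 90 (x) x 24 (y) mm on it, from 36 to 86 mm up. Its lowest 12 mm are a sprung rubber lip: it gives from 4 N on, 1.5 N per mm, 8 mm at most (then it is stiff). Origin: centre of the lip's face when not pressed in. Grip it from above, closing along y; half turned it is the same.
- scrap_0: Loose trimming: pale slab of green papaya, 60 x 32 x 18 mm, x along its length, about 45 g, lying flat on the board, rigid, slides easily. Origin: centre of its underside. It may be absent.
- scrap_1: Loose trimming: pale slab of green papaya, 60 x 32 x 18 mm, x along its length, about 45 g, lying flat on the board, rigid, slides easily. Origin: centre of its underside. It may be absent.
- scrap_2: Loose trimming: pale slab of green papaya, 60 x 32 x 18 mm, x along its length, about 45 g, lying flat on the board, rigid, slides easily. Origin: centre of its underside. It may be absent.
- scrap_3: Loose trimming: pale round aubergine end, 50 mm across, 18 mm thick, about 45 g, lying flat on the board, rigid, slides easily. Origin: centre of its underside. It may be absent.
- scrap_4: Loose trimming: pale round aubergine end, 50 mm across, 18 mm thick, about 45 g, lying flat on the board, rigid, slides easily. Origin: centre of its underside. It may be absent.
- bottle_a: Amber glass sauce bottle, fixed, 60 mm across, shoulder 120 mm high. Origin: centre of its underside.
- cap_a (a joint): Lift in m of the push-on cap of bottle_a along the neck: 0 fully home, 0.014 highest. About 7 to 9 N straight down on its top moves it, friction holds it where it is left; at 0 it meets a solid stop. It starts 9 to 13 mm up.
- cap_a_top (a point): Centre of the top of the white cap of bottle_a (cap 40 mm across, 30 mm high); 150 mm above the table when fully home.
- bottle_b: Amber glass sauce bottle, fixed, 60 mm across, shoulder 140 mm high. Origin: centre of its underside.
- cap_b (a joint): Lift in m of the push-on cap of bottle_b along the neck: 0 fully home, 0.014 highest. About 7 to 9 N straight down on its top moves it, friction holds it where it is left; at 0 it meets a solid stop. It starts 9 to 13 mm up.
- cap_b_top (a point): Centre of the top of the white cap of bottle_b (cap 40 mm across, 30 mm high); 170 mm above the table when fully home.
- bottle_c: Amber glass sauce bottle, fixed, 60 mm across, shoulder 160 mm high. Origin: centre of its underside.
- cap_c (a joint): Lift in m of the push-on cap of bottle_c along the neck: 0 fully home, 0.014 highest. About 7 to 9 N straight down on its top moves it, friction holds it where it is left; at 0 it meets a solid stop. It starts 9 to 13 mm up.
- cap_c_top (a point): Centre of the top of the white cap of bottle_c (cap 40 mm across, 30 mm high); 190 mm above the table when fully home.
- cup: Bystander, loose: clear cup, 68 mm across, 55 mm high. Origin at its underside. Leave alone.
- spoon: Bystander, loose: spoon, 170 mm long, lying on the table. Origin at its underside. Leave alone.
- jar: Bystander, loose: glass jar, 72 mm across, 90 mm high. Origin at its underside. Leave alone.
- vinegar: Bystander, loose: white bottle, 72 mm across, 190 mm high. Origin at its underside. Leave alone.
- tub: Bystander, loose: clear open tub, 110 mm across, 70 mm high. Origin at its underside. Leave alone.
Mind the look-alikes: they are no part of the job. What is shaped like the scrap_2 but blue or purple is not meant.

How it is judged:
By the outcome, as a careful person would: the job done as asked, in the order asked, and still so for the second after the job is handed in, with the robot touching nothing.
Of scrap_0, scrap_1, scrap_2, scrap_3, scrap_4 only 3 to 5 are there at a start; the rules pass over those that are not, and their reading is None.
At some moment in a run one of scrap_0, scrap_1, scrap_2, scrap_3, scrap_4 may be knocked a few centimetres aside while the robot is not near it.
Once in a run the grip may slacken for a moment while it holds something.
It also fails if it takes over 184 s, if anything falls off the work surface, if the arm or the gripper's body presses on something with over 40 N, if the wrist force passes 120 N, or if a joint passes its speed limit or range.

### The arm

A 6-joint arm with a two-finger parallel gripper is mounted at the origin on the work surface. World frame = base frame: x ahead of the robot, y to its left, z up, the work surface at z = 0. Lengths are in m, angles in degrees, forces in N, time in s.
With the tool pointing down it reaches from about 0.35 to 0.875 m from the base axis. Payload 4.2 kg.
Tool frame: the origin (TCP) lies at the very end of the fingers, on their centre line; the grasp point (between the pads) lies 19 mm behind it; y points along the fingers, z is the direction in which the jaws open and shut, and the axes are right-handed (so a half turn about y gives the same grasp; the last joint's range is limited). The gripper opens to 87 mm and grips with 3 to 60 N. Pads are 19 mm wide; open, the fingers measure 117 mm over their backs; the gripper's body (75 mm by 190 mm) begins 51 mm behind the grasp point.
Start: joints at [78.988, 22.042, 0.453, 0, -68.411, -14.817], TCP at [0.272, 0.563, 0.184] pointing down, gripper open.
Joint ranges: [-179.83, 179.83], [-69.29, 118.12], [-61.27, 80.66], [-181.25, 117.63], [-171.15, -9.14], [-177.46, 177.46]. Speed limits (degrees/s): [159.86, 159.86, 180, 180, 180, 180].

### API

Orientations are given as a 3x3 rotation matrix whose columns are the frame's x, y, z axes.
In Python, from station import r, eyes gives the robot as it stands.
- The arm moves only by the tool play_rows, never from a script. Its argument "deltas" is one flat list of numbers, 5 for each row, row after row: the closure in counts, from 0 (fully open) to 255 (shut), then the shift along the tool's x, y, z in mm, then the turn about the tool's y in rad. In form: [claw, tx, ty, tz, roll, claw, tx, ty, tz, roll, ...]. A call has exactly 10 rows; each row shifts and turns the commanded pose from where the row before left it, along the tool's axes as they then stand; what a row does not reach is not made up. A row lasts 1/10 s, in which the tool goes at most 50 mm and 8.59 degrees, less where a joint would pass 70% of its speed; a pose out of reach is approached as far as the arm can. A call is refused whole if a number of a shift passes 50 or a number of a turn 0.15, either way. A call with a gripper value outside its range is refused whole. The fingers move at their own pace and stop on an object; the grip force is fixed at half the most. Time passes only in rows, so rows that do not move let the fingers close, or fill a call up. It gives the time, the measured TCP pose, the force and the opening at its end, in the units of the state.
- r.sense(): the state, without advancing time (a new reading comes with each control period).
- eyes.capture(name): name is "side" or "top"; returns a dict with "img" (384x512x3 uint8, blue, green, red), "vfov" (degrees; the focal length in pixels is half the picture's height over the tangent of half this angle, whatever the lens; pixels are square), "cx", "cy" (the principal point, pixels), "R" (3x3) and "t" (3): a world point X has camera coordinates R X + t. Camera axes: x right, y down, z forward; pixel columns grow to the right and rows downward; lengths in m; the calibration is good to about 2 mm. A picture is of the moment at which its call begins. There is no depth.
- r.finish_job(): hands the job in, once; it reports no verdict.
The state is a dict: "time_s": time; "joints": joint angles; "joint_velocities": joint speeds; "effort": joint torques, N m; "tcp_pos": TCP position; "ee_rot": TCP orientation; "wrist_force": force on the tool from outside, world axes, zero at the start; "moment": the same for the moment, N m; "gripper_width": opening from 0.0 (shut) to 1.0 (fully open).
Only numpy, scipy, OpenCV 4.12 (cv2) and the standard library are available. Lean on these libraries where they do the work, as an engineer would, in place of code of your own. Each camera call takes 0.05 s, during which the arm holds its last target.

## Working session

There is one attempt and no reset: what is moved stays moved. The work goes in short steps, Python scripts to look and compute and a tool call to move; the robot and the scene stay as the last step left them, time stands still between calls to the robot, and variables do not carry over. Pictures are saved under pics/ and viewed, and the job is handed in when it is done.

Besides the shell and the picture viewer there is one more tool, called after ">>>" by a JSON object that holds its "name" and its "arguments", one argument or row to a line. play_rows: Moves the arm, as the interface text tells. Its arguments: {"type":"object","properties":{"deltas":{"type":"array","items":{"type":"number"}}},"required":["deltas"]}

```bash
ls; mkdir -p pics; python3 - <<'E'
from station import r, eyes
import cv2, numpy as np
s=r.sense(); print({k:np.round(v,3).tolist() for k,v in s.items()})
for n in("side","top"):
    c=eyes.capture(n); cv2.imwrite(f"pics/{n}0.png",cv2.resize(c["img"],(800,600),interpolation=cv2.INTER_CUBIC))
    print(n,c["vfov"],c["cx"],c["cy"],np.round(c["R"],4).tolist(),np.round(c["t"],4).tolist(),[k for k in c])
E
```

```text
pics
{'time_s': 0.0, 'joints': [78.986, 22.09, 0.38, -0.028, -68.412, -14.817], 'joint_velocities': [0.038, -0.009, 0.042, 0.078, 0.039, 0.053], 'effort': [-0.001, -39.066, 18.74, 4.22, 0.011, -0.0], 'tcp_pos': [0.272, 0.562, 0.183], 'ee_rot': [[-0.9, -0.001, -0.436], [0.436, -0.002, -0.9], [-0.0, -1.0, 0.002]], 'wrist_force': [0.181, 0.189, -0.172], 'moment': [0.03, 0.032, 0.001], 'gripper_width': 0.999}
side 51.101935923267085 253.61911537203684 195.91007466296648 [[-0.9897, -0.143, -0.0053], [-0.1049, 0.75, -0.6531], [0.0973, -0.6458, -0.7573]] [0.5144, 0.1042, 1.2649] ['img', 'vfov', 'cx', 'cy', 'R', 't']
top 48.95793233662931 249.88100169772966 187.7446457647924 [[-0.0064, -1.0, 0.0012], [-0.988, 0.0061, -0.1544], [0.1543, -0.0022, -0.988]] [0.0326, 0.5635, 1.3006] ['img', 'vfov', 'cx', 'cy', 'R', 't']
```

View pics/side0.png

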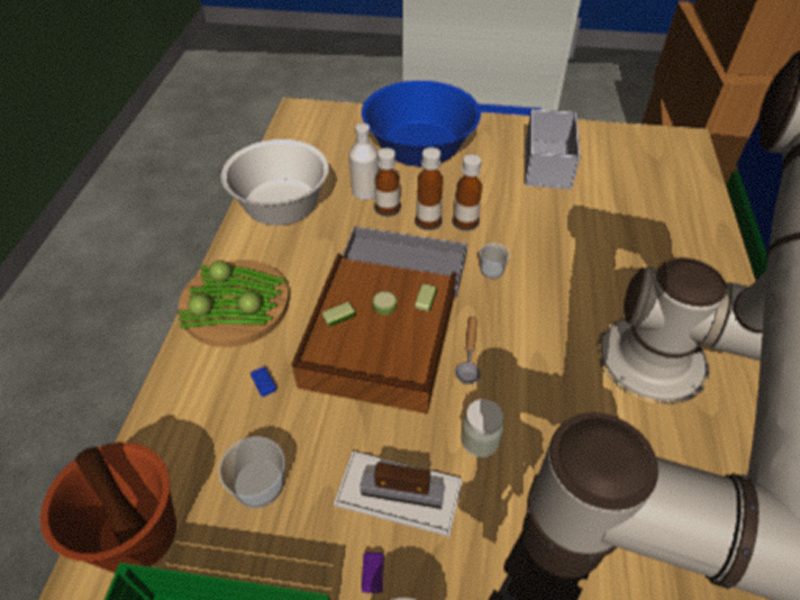

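View pics/top0.png

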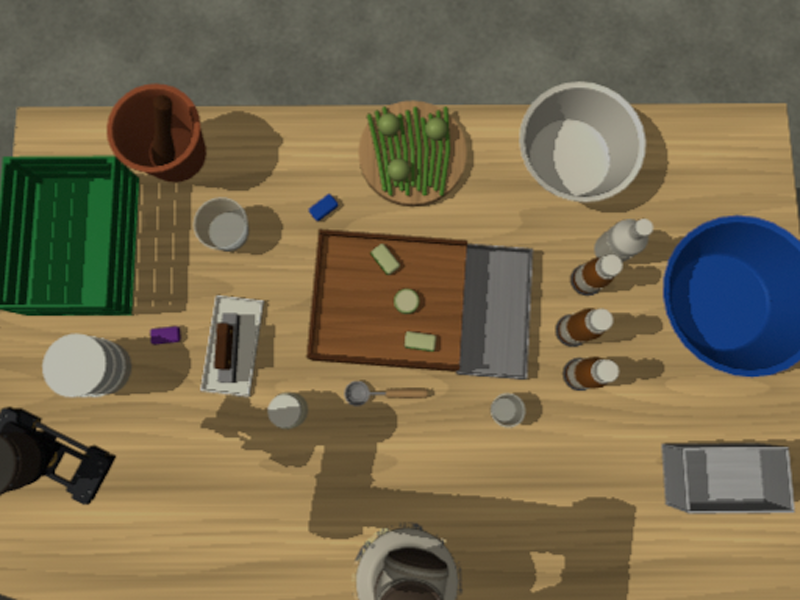

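```bash
cat > h.py <<'E'
import numpy as np, cv2
from station import r, eyes
def cap(n):
    c=eyes.capture(n); c["f"]=c["img"].shape[0]/2/np.tan(np.radians(c["vfov"]/2)); return c
def proj(c,X):
    p=np.asarray(c["R"])@np.asarray(X,float)+np.asarray(c["t"]).ravel(); return np.array([c["cx"]+c["f"]*p[0]/p[2],c["cy"]+c["f"]*p[1]/p[2]])
def ray(c,uv):
    R=np.asarray(c["R"]);o=-R.T@np.asarray(c["t"]).ravel(); d=R.T@np.array([(uv[0]-c["cx"])/c["f"],(uv[1]-c["cy"])/c["f"],1]); return o,d
def onz(c,uv,z):
    o,d=ray(c,uv); return o+d*(z-o[2])/d[2]
def crop(c,u0,v0,u1,v1,name,s=None):
    s=s or min(800/(u1-u0),600/(v1-v0)); im=cv2.resize(c["img"][v0:v1,u0:u1],None,fx=s,fy=s,interpolation=cv2.INTER_CUBIC); cv2.imwrite(name,im[:600,:800])
    print(name,"scale",round(s,3),"off",u0,v0)
E
python3 - <<'E'
from h import *
import pickle
t=cap("top");s=cap("side");pickle.dump((t,s),open("c0.pkl","wb"))
crop(t,190,140,350,260,"pics/t_board.png",5)
crop(t,350,130,430,260,"pics/t_bot.png",4.6)
crop(t,120,180,200,260,"pics/t_dish.png",7)
crop(s,220,80,330,155,"pics/s_bot.png",7)
crop(s,180,140,320,270,"pics/s_board.png",4.6)
crop(s,205,280,305,350,"pics/s_dish.png",8)
E
```

```text
pics/t_board.png scale 5 off 190 140
pics/t_bot.png scale 4.6 off 350 130
pics/t_dish.png scale 7 off 120 180
pics/s_bot.png scale 7 off 220 80
pics/s_board.png scale 4.6 off 180 140
pics/s_dish.png scale 8 off 205 280
```

```bash
echo
```

```text
(no output)
```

View pics/t_board.png

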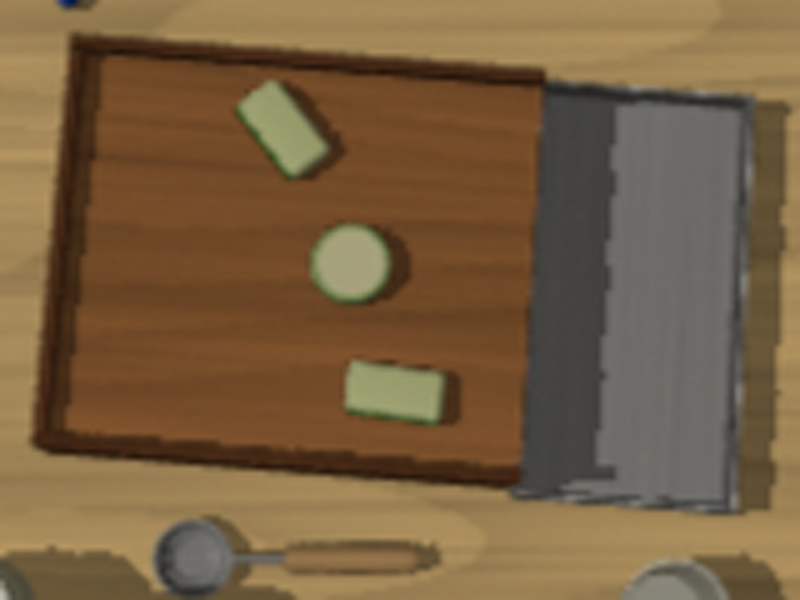

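View pics/t_bot.png

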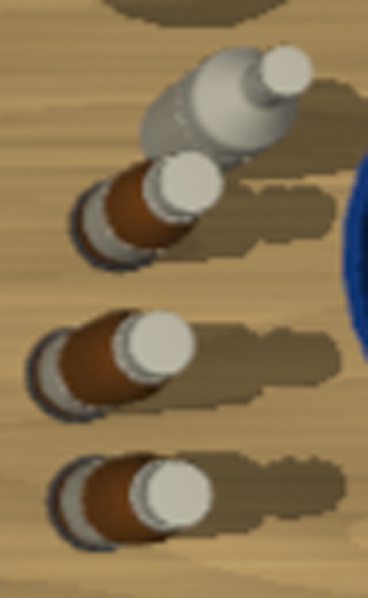

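View pics/t_dish.png

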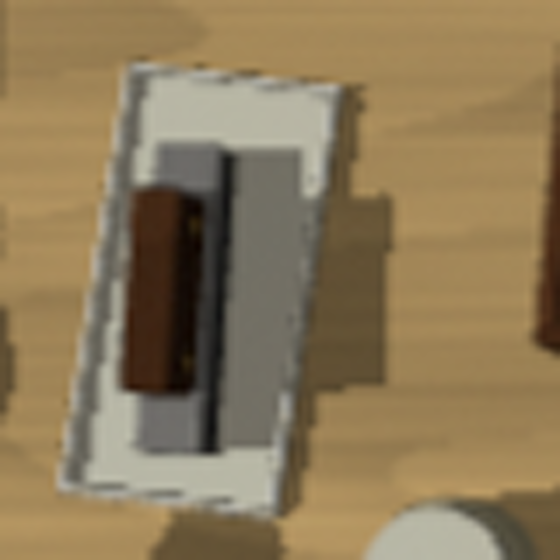

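View pics/s_bot.png

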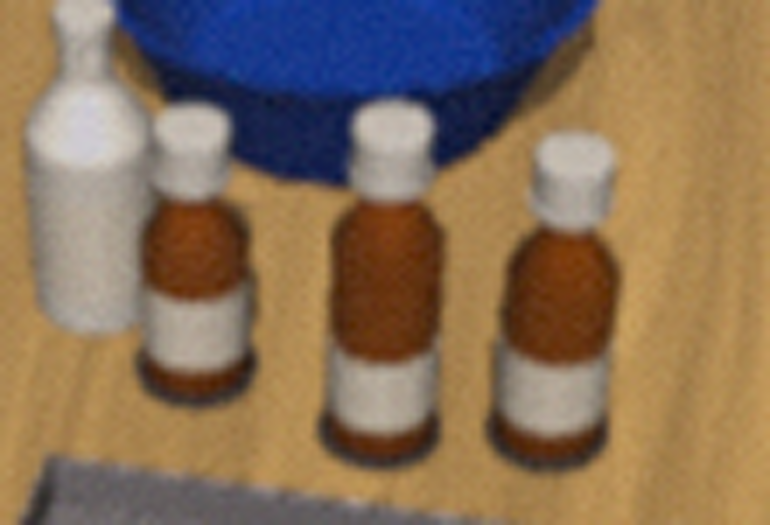

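View pics/s_board.png

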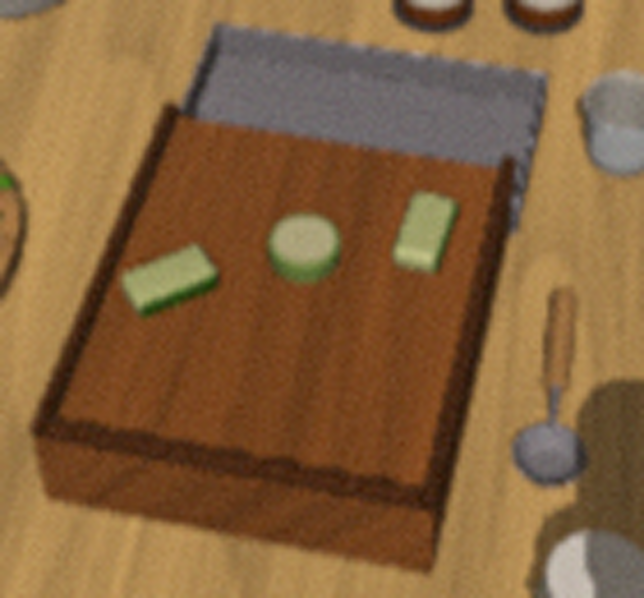

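View pics/s_dish.png

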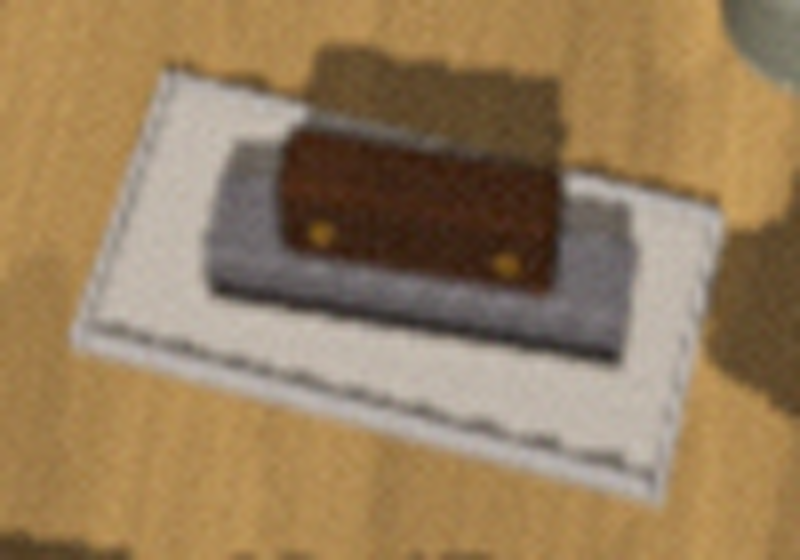

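```bash
cat > fit.py <<'E'
from h import *
import pickle
from scipy.optimize import least_squares
t,s=pickle.load(open("c0.pkl","rb"))
def nat(p,off,sc): return (np.array(p)+.5)/sc-.5+np.array(off)
def fitpose(corr,x0,fix_yaw=None):
    # corr: (cam, native uv, local xyz)
    def f(q):
        c,S=np.cos(q[2]),np.sin(q[2]);out=[]
        for cam,uv,l in corr:
            X=[q[0]+c*l[0]-S*l[1],q[1]+S*l[0]+c*l[1],l[2]]
            out+=list(proj(cam,X)-uv)
        return np.array(out)
    o=least_squares(f,x0,loss="soft_l1"); return o.x,f(o.x).reshape(-1,2)
if __name__=="__main__":
    tb=[191,182],[161,343],[178,494]; sb=[191,130],[392,128],[574,157]
    for a,b in zip(tb,sb):
        ua=nat(a,(350,130),4.6);ub=nat(b,(220,80),7)
        o=least_squares(lambda X:np.r_[proj(t,X)-ua,proj(s,X)-ub],[.5,-.3,.16]); print("cap",np.round(o.x,4),np.round(o.fun,2))
    L=[(.13,.15,.084),(.13,-.15,.084),(-.13,.15,.084),(-.13,-.15,.084)]
    corr=[(t,nat(p,(190,140),5),l) for p,l in zip([(73,36),(545,70),(35,448),(520,487)],L)]
    corr+=[(s,nat(p,(180,140),4.6),l) for p,l in zip([(38,432),(170,105),(437,503),(512,158)],L)]
    q,res=fitpose(corr,[.5,0,0]); print("board",np.round(q[:2],4),np.degrees(q[2]));print(np.round(res,1).tolist())
    # dish x along length
    L=[(.1,.05,.012),(.1,-.05,.012),(-.1,.05,.012),(-.1,-.05,.012)]
    corr=[(t,nat(p,(120,180),7),l) for p,l in zip([(128,64),(345,86),(60,487),(282,516)],L)]
    corr+=[(s,nat(p,(205,280),8),l) for p,l in zip([(75,345),(170,70),(660,500),(722,208)],L)]
    q,res=fitpose(corr,[.4,.3,0]); print("dish",np.round(q[:2],4),np.degrees(q[2]));print(np.round(res,1).tolist())
    q0=q
    corr=[(t,nat(p,(120,180),7),l) for p,l in zip([(133,187),(185,190),(177,392),(122,388),(205,452)],[(.045,.012,.09),(.045,-.012,.09),(-.045,-.012,.09),(-.045,.012,.09),(-.07,-.015,.04)])]
    q,res=fitpose(corr,[q0[0],q0[1],q0[2]]); print("scraper",np.round(q[:2],4),np.degrees(q[2]));print(np.round(res,1).tolist())
    for p in [(248,355),(350,263),(395,390),(287,130)]: print("pt z.088",p,np.round(onz(t,nat(p,(190,140),5),.088),4))
    # overlay scraper
    for cam,off,sc,n in((t,(120,180),7,"t_dish"),(s,(205,280),8,"s_dish")):
        im=cv2.imread(f"pics/{n}.png");c,S=np.cos(q[2]),np.sin(q[2])
        for (a,b,z) in((.045,.012,.09),(.07,.015,.04),(.07,.015,.016)):
            P=[]
            for sx,sy in((1,1),(1,-1),(-1,-1),(-1,1)):
                l=(sx*a,sy*b); uv=proj(cam,[q[0]+c*l[0]-S*l[1],q[1]+S*l[0]+c*l[1],z]); P.append((uv-np.array(off)+.5)*sc-.5)
            cv2.polylines(im,[np.array(P).round().astype(int)],True,(0,255,255),1)
        cv2.imwrite(f"pics/{n}_ov.png",im)
E
python3 fit.py
```

```text
cap [ 0.5982 -0.3842  0.162 ] [-0.01 -0.19  0.22  0.05]
cap [ 0.4912 -0.3472  0.1997] [-0.   -0.26  0.31  0.06]
cap [ 0.4006 -0.3576  0.1839] [ 0.01 -0.33  0.4   0.06]
board [0.5474 0.0343] -4.571612361231611
[[-0.6, -0.2], [0.5, -0.1], [-0.7, 0.3], [0.7, -0.2], [-1.2, -0.4], [-0.6, -0.7], [0.9, 0.8], [1.7, -0.1]]
dish [0.4644 0.356 ] -7.017977480879007
[[0.3, -0.6], [-0.3, -0.2], [0.2, 0.5], [-0.5, 0.0], [-0.5, -0.8], [-0.7, 0.3], [0.8, -0.4], [0.8, 0.5]]
scraper [0.457 0.359] -1.2467277911979444
[[-0.1, -0.3], [0.3, -0.6], [-0.2, 0.1], [-0.2, 0.6], [0.3, 0.3]]
pt z.088 (248, 355) [0.4863 0.0623 0.088 ]
pt z.088 (350, 263) [ 0.5427 -0.0006  0.088 ]
pt z.088 (395, 390) [ 0.4643 -0.0273  0.088 ]
pt z.088 (287, 130) [0.6265 0.0377 0.088 ]
```

View pics/t_dish_ov.png

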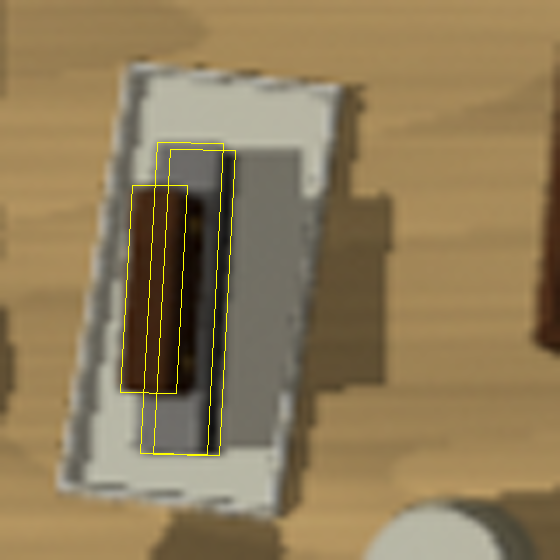

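View pics/s_dish_ov.png

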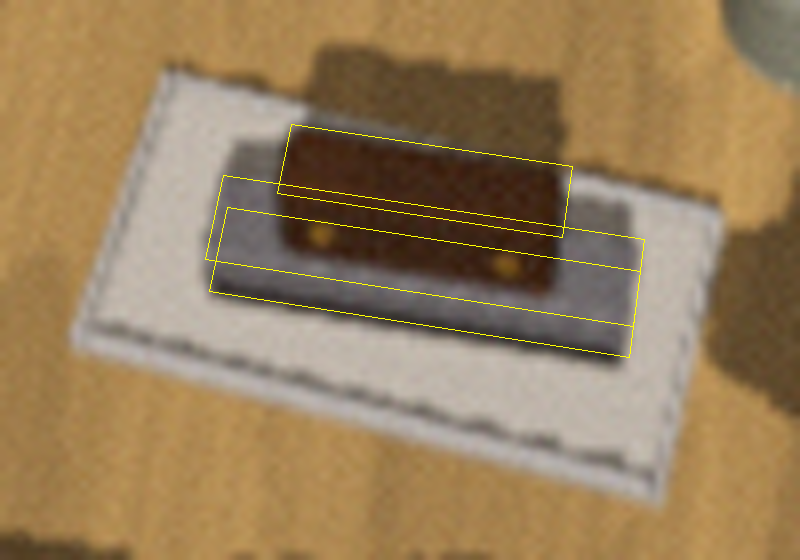

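>>> {"name": "play_rows", "arguments": {
  "deltas": [255, 0, -25, 0, -0.113, 255, 0, -25, 0, -0.113, 255, 0, -25, 0, -0.113, 255, 0, -25, 0, -0.112, 255, -25, 0, 38, 0, 255, -25, 0, 38, 0, 255, -25, 0, 38, 0, 255, -25, 0, 38, 0, 255, -25, 0, 38, 0, 255, -25, 0, 38, 0]
}}

```text
time_s: 1.2
tcp_pos: [0.4228, 0.3329, 0.2844]
ee_rot: [[-1.0, -0.0, 0.001], [-0.001, 0.0, -1.0], [0.0, -1.0, -0.0]]
wrist_force: [-0.3, -0.1, 0.1]
gripper_width: 0.171
```

>>> {"name": "play_rows", "arguments": {
  "deltas": [255, 0, 0, 45, 0, 255, 0, 0, 45, 0, 255, 0, 0, 45, 0, 255, 0, 0, 45, 0, 255, 0, 0, 45, 0, 255, 0, 0, 45, 0, 255, 0, 0, 45, 0, 255, 0, 0, 45, 0, 255, 0, 0, 45, 0, 255, 0, 0, 45, 0]
}}

```text
time_s: 2.2
tcp_pos: [0.4219, -0.1171, 0.2846]
ee_rot: [[-1.0, 0.001, 0.001], [-0.001, 0.0, -1.0], [-0.001, -1.0, -0.0]]
wrist_force: [1.3, 0.5, 0.4]
gripper_width: 0.005
```

>>> {"name": "play_rows", "arguments": {
  "deltas": [255, 4, 0, 40, 0, 255, 4, 0, 40, 0, 255, 4, 0, 40, 0, 255, 4, 10, 40, 0, 255, 4, 20, 40, 0, 255, 2, 20, 40, 0, 255, 0, 20, 0, 0, 255, 0, 10, 0, 0, 255, 0, 0, 0, 0, 255, 0, 0, 0, 0]
}}

```text
time_s: 3.2
tcp_pos: [0.4011, -0.3552, 0.2053]
ee_rot: [[-1.0, 0.001, 0.002], [-0.002, -0.001, -1.0], [-0.001, -1.0, 0.001]]
wrist_force: [-0.1, 0.2, 0.9]
gripper_width: 0.007
```

>>> {"name": "play_rows", "arguments": {
  "deltas": [255, 0, 5, 0, 0, 255, 0, 5, 0, 0, 255, 0, 5, 0, 0, 255, 0, 4, 0, 0, 255, 0, 3, 0, 0, 255, 0, 3, 0, 0, 255, 0, 3, 0, 0, 255, 0, 2, 0, 0, 255, 0, 2, 0, 0, 255, 0, 1, 0, 0]
}}

```text
time_s: 4.2
tcp_pos: [0.4004, -0.3554, 0.1711]
ee_rot: [[-1.0, -0.0, 0.0], [-0.0, 0.0, -1.0], [0.0, -1.0, -0.0]]
wrist_force: [-0.4, -0.1, 0.1]
gripper_width: 0.002
```

```bash
python3 - <<'E'
from h import *
print(r.sense()["wrist_force"],r.sense()["tcp_pos"])
s=cap("side");t=cap("top")
print(proj(s,r.sense()["tcp_pos"]),proj(t,r.sense()["tcp_pos"]))
crop(s,210,50,350,155,"pics/s_b1.png",5.7)
crop(t,330,130,450,260,"pics/t_b1.png",4.6)
E
```

```text
[-0.3816999  -0.08735383  0.07573755] [ 0.40038595 -0.35541775  0.17113484]
[301.68641575 105.44836058] [386.10157842 236.93785762]
pics/s_b1.png scale 5.7 off 210 50
pics/t_b1.png scale 4.6 off 330 130
```

View pics/s_b1.png

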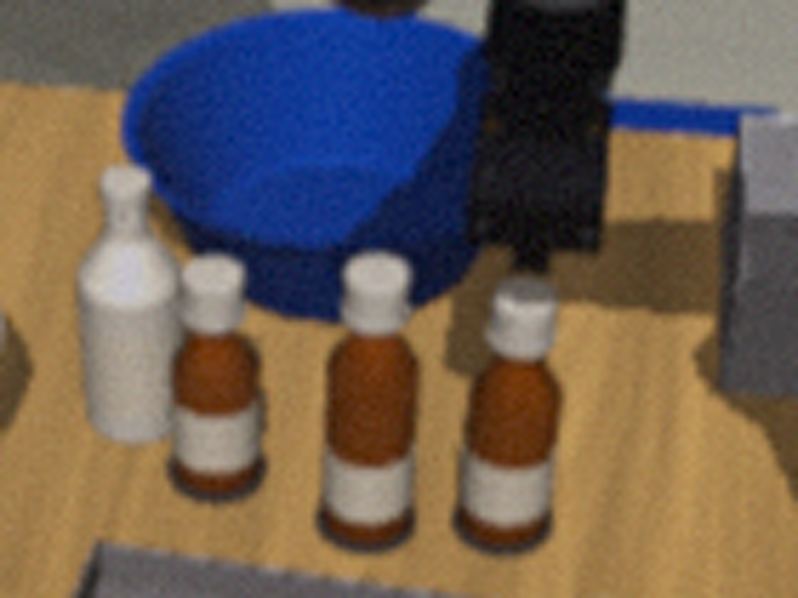

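View pics/t_b1.png

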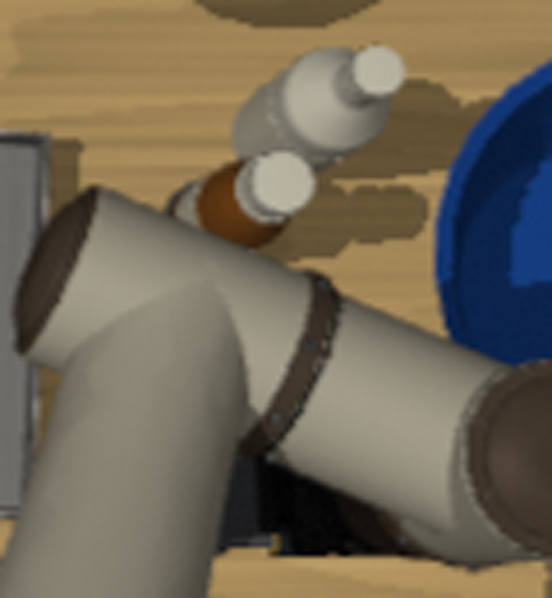

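>>> {"name": "play_rows", "arguments": {
  "deltas": [255, 0, -10, 0, 0, 255, 0, -10, 0, 0, 255, 0, -10, 0, 0, 255, 0, -10, 0, 0, 255, 0, -10, 0, 0, 255, 0, 0, 0, 0, 255, 0, 0, 0, 0, 255, 0, 0, 0, 0, 255, 0, 0, 0, 0, 255, 0, 0, 0, 0]
}}

```text
time_s: 5.3
tcp_pos: [0.4003, -0.3553, 0.2209]
ee_rot: [[-1.0, -0.001, 0.0], [-0.0, 0.0, -1.0], [0.001, -1.0, -0.0]]
wrist_force: [0.3, -0.1, -0.1]
gripper_width: 0.007
```

```bash
python3 - <<'E'
from h import *
print(r.sense()["wrist_force"],r.sense()["tcp_pos"])
s=cap("side");t=cap("top")
print(proj(s,r.sense()["tcp_pos"]),proj(t,r.sense()["tcp_pos"]))
crop(s,270,50,340,140,"pics/s_b2.png",6.6)
E
```

```text
[ 0.30532497 -0.06902306 -0.14693169] [ 0.40026928 -0.35531008  0.22088451]
[302.95175182  93.38997383] [391.9732225  236.23940157]
pics/s_b2.png scale 6.6 off 270 50
```

View pics/s_b2.png

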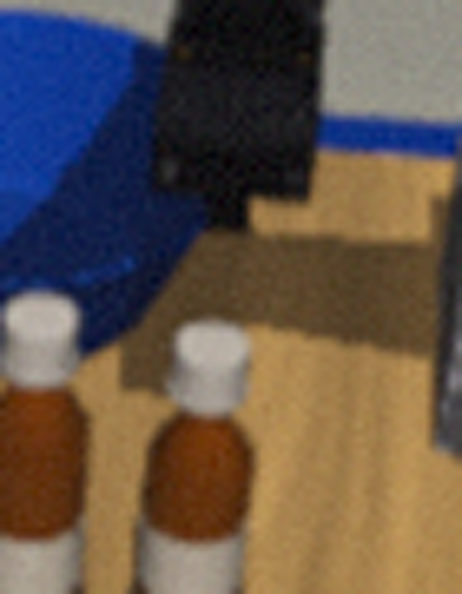

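>>> {"name": "play_rows", "arguments": {
  "deltas": [255, 0, 10, 0, 0, 255, 0, 10, 0, 0, 255, 0, 10, 0, 0, 255, 0, 10, 0, 0, 255, 0, 5, 0, 0, 255, 0, 4, 0, 0, 255, 0, 2, 0, 0, 255, 0, 1, 0, 0, 255, 0, 1, 0, 0, 255, 0, 1, 0, 0]
}}

```text
time_s: 6.4
tcp_pos: [0.4007, -0.3555, 0.1676]
ee_rot: [[-1.0, 0.001, 0.0], [-0.0, -0.0, -1.0], [-0.001, -1.0, 0.0]]
wrist_force: [0.9, -0.7, 0.2]
gripper_width: 0.002
```

>>> {"name": "play_rows", "arguments": {
  "deltas": [255, 0, 1, 0, 0, 255, 0, 1, 0, 0, 255, 0, 1, 0, 0, 255, 0, 1, 0, 0, 255, 0, 1, 0, 0, 255, 0, 0, 0, 0, 255, 0, 0, 0, 0, 255, 0, 0, 0, 0, 255, 0, 0, 0, 0, 255, 0, 0, 0, 0]
}}

```text
time_s: 7.4
tcp_pos: [0.4005, -0.3554, 0.1624]
ee_rot: [[-1.0, 0.0, 0.0], [-0.0, -0.0, -1.0], [-0.0, -1.0, 0.0]]
wrist_force: [0.4, 0.5, 0.1]
gripper_width: 0.005
```

```bash
python3 - <<'E'
from h import *
print(r.sense()["wrist_force"],r.sense()["tcp_pos"])
s=cap("side")
crop(s,270,50,340,140,"pics/s_b3.png",6.6)
E
```

```text
[0.36272983 0.47771316 0.09756008] [ 0.4004797  -0.35544435  0.16239887]
pics/s_b3.png scale 6.6 off 270 50
```

View pics/s_b3.png

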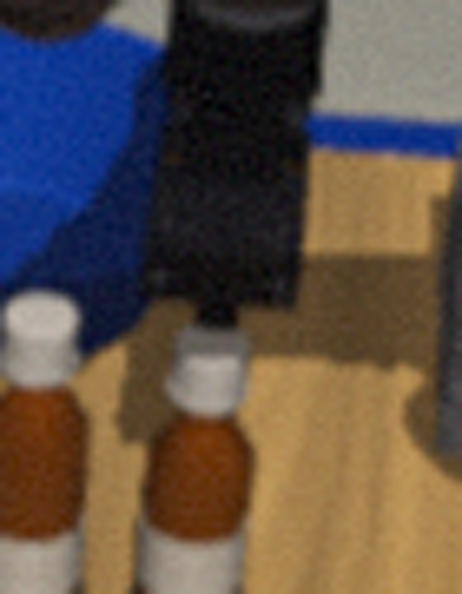

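>>> {"name": "play_rows", "arguments": {
  "deltas": [255, 0, -30, 0, 0, 255, 0, -30, 0, 0, 255, 0, -30, -10, 0, 255, -10, 0, -45, 0, 255, -20, 0, -45, 0, 255, -20, 0, -45, 0, 255, -20, 0, -45, 0, 255, -20, 0, -45, 0, 255, -10, 0, -45, 0, 255, 0, 0, -40, 0]
}}

```text
time_s: 8.45
tcp_pos: [0.5012, -0.0331, 0.2521]
ee_rot: [[-1.0, 0.0, 0.001], [-0.001, -0.0, -1.0], [-0.0, -1.0, 0.0]]
wrist_force: [1.1, 0.9, -0.4]
gripper_width: 0.005
```

```bash
cat > look.py <<'E'
from h import *
import sys
tag=sys.argv[1]
p=r.sense()["tcp_pos"]; print(p, r.sense()["wrist_force"])
s=cap("side");t=cap("top")
for n,c in(("s",s),("t",t)):
    uv=proj(c,p); print(n,uv); im=c["img"].copy()
    u0,v0=int(max(0,min(512-100,uv[0]-50))),int(max(0,min(384-75,uv[1]-45)))
    crop(c,u0,v0,u0+100,v0+75,f"pics/{n}_{tag}.png",6)
    im=cv2.imread(f"pics/{n}_{tag}.png");q=((uv-np.array([u0,v0])+.5)*6-.5).round().astype(int);cv2.drawMarker(im,tuple(int(a) for a in q),(0,0,255),cv2.MARKER_CROSS,20,1);cv2.imwrite(f"pics/{n}_{tag}.png",im)
E
python3 look.py m1
```

```text
[ 0.50120641 -0.03308127  0.25207885] [ 1.10843528  0.90891891 -0.39752461]
s [261.24778092 147.545817  ]
pics/s_m1.png scale 6 off 211 102
t [273.33942328 198.64409326]
pics/t_m1.png scale 6 off 223 153
```

View pics/s_m1.png

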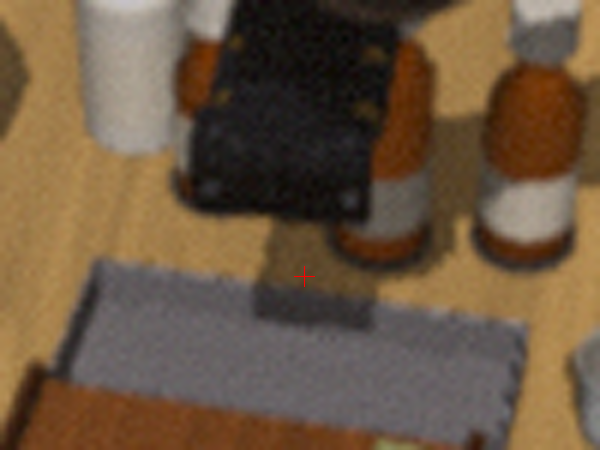

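View pics/t_m1.png

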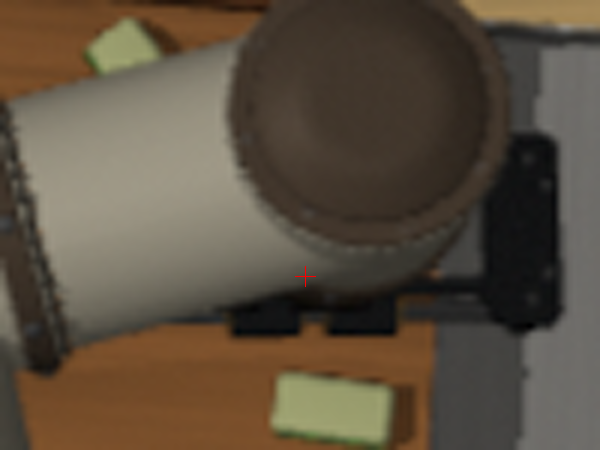

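```bash
python3 - <<'E'
from h import *
import pickle
t0,s0=pickle.load(open("c0.pkl","rb"))
s=cap("side");t=cap("top")
def mk(a,b,u0,v0,u1,v1,sc,n):
    f=lambda c:cv2.resize(c["img"][v0:v1,u0:u1],None,fx=sc,fy=sc,interpolation=cv2.INTER_CUBIC)
    cv2.imwrite(n,np.hstack([f(a),f(b)])); 
mk(s0,s,270,80,330,160,6.6,"pics/cmp_s.png"); mk(t0,t,345,130,415,255,4.7,"pics/cmp_t.png")
E
```

```text
(no output)
```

View pics/cmp_s.png

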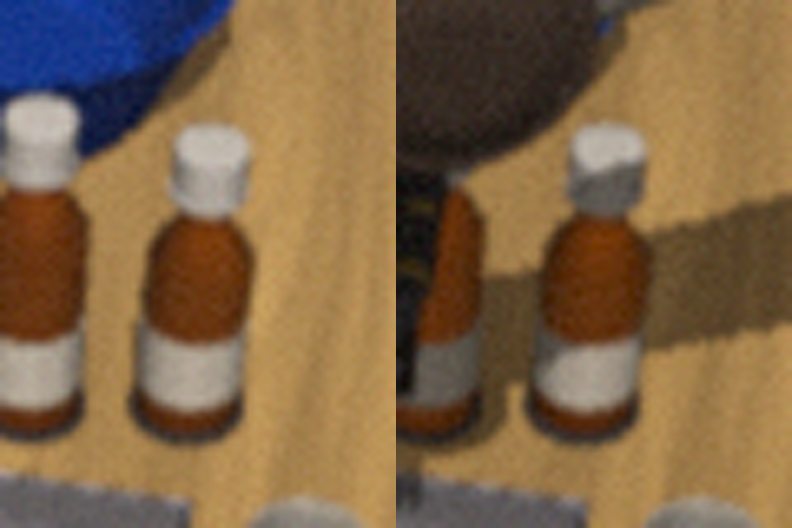

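View pics/cmp_t.png

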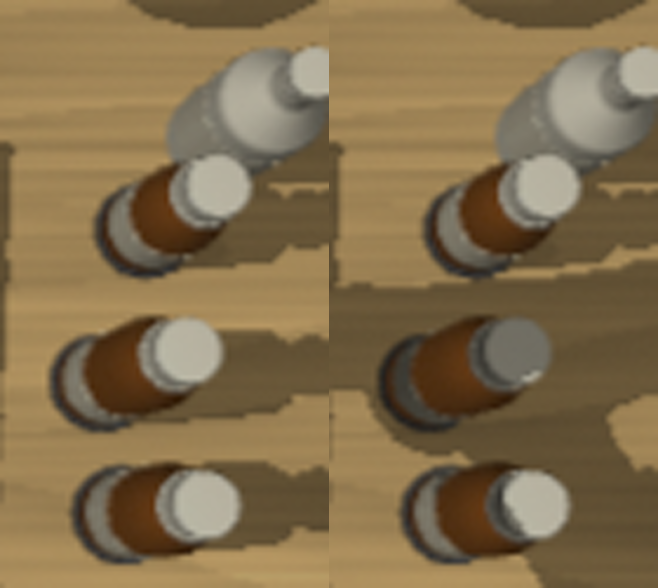

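```bash
python3 - <<'E'
from h import *
import pickle
t0,s0=pickle.load(open("c0.pkl","rb"))
for p in([.4,-.355,.162],[.4,-.26,.232],[.4,-.26,.25],[.4,-.296,.162],[.4,-.355,.232],[.4,-.317,.232]):
    uv=proj(s0,p); print(p,uv,(uv-[270,50])*6.6)
E
```

```text
[0.4, -0.355, 0.162] [301.56997832 107.6985516 ] [208.3618569  380.81044055]
[0.4, -0.26, 0.232] [301.47846381 107.82798531] [207.75786116 381.66470303]
[0.4, -0.26, 0.25] [301.95755014 103.21031827] [210.91983092 351.18810056]
[0.4, -0.296, 0.162] [300.43280737 118.19965574] [200.85652862 450.11772787]
[0.4, -0.355, 0.232] [303.33374783  90.72787545] [220.00273567 268.80397799]
[0.4, -0.317, 0.232] [302.61212981  97.37901208] [215.24005671 312.70147973]
```

>>> {"name": "play_rows", "arguments": {
  "deltas": [255, 0, 0, 45, 0, 255, 15, 0, 45, 0, 255, 15, 0, 45, 0, 255, 15, 0, 45, 0, 255, 15, 0, 45, 0, 255, 15, 0, 45, 0, 255, 15, 10, 45, 0, 255, 11, 20, 7, 0, 255, 0, 30, 0, 0, 255, 0, 20, 0, 0]
}}

```text
time_s: 9.65
tcp_pos: [0.3969, -0.3588, 0.1705]
ee_rot: [[-1.0, -0.002, -0.004], [0.004, 0.001, -1.0], [0.002, -1.0, -0.001]]
wrist_force: [0.1, -0.1, 0.2]
gripper_width: 0.002
```

>>> {"name": "play_rows", "arguments": {
  "deltas": [255, 0, 5, 0, 0, 255, 0, 2, 0, 0, 255, 0, 2, 0, 0, 255, 0, 2, 0, 0, 255, 0, 1, 0, 0, 255, 0, 1, 0, 0, 255, 0, 1, 0, 0, 255, 0, 1, 0, 0, 255, 0, 0, 0, 0, 255, 0, 0, 0, 0]
}}

```text
time_s: 10.65
tcp_pos: [0.3995, -0.3574, 0.1574]
ee_rot: [[-1.0, -0.0, 0.0], [-0.0, -0.0, -1.0], [0.0, -1.0, 0.0]]
wrist_force: [0.3, 0.1, 0.5]
gripper_width: 0.009
```

>>> {"name": "play_rows", "arguments": {
  "deltas": [255, 0, 1, 0, 0, 255, 0, 1, 0, 0, 255, 0, 1, 0, 0, 255, 0, 1, 0, 0, 255, 0, 1, 0, 0, 255, 0, 1, 0, 0, 255, 0, 1, 0, 0, 255, 0, 0, 0, 0, 255, 0, 0, 0, 0, 255, 0, 0, 0, 0]
}}

```text
time_s: 11.65
tcp_pos: [0.3995, -0.3574, 0.1504]
ee_rot: [[-1.0, 0.0, 0.0], [-0.0, -0.0, -1.0], [-0.0, -1.0, 0.0]]
wrist_force: [-0.1, -0.1, 0.4]
gripper_width: 0.001
```

```bash
python3 look.py m2
```

```text
[ 0.39948806 -0.35744008  0.1504081 ] [-0.05885549 -0.07822602  0.42808535]
s [301.48125637 109.9762114 ]
pics/s_m2.png scale 6 off 251 64
t [384.50287078 237.53755109]
pics/t_m2.png scale 6 off 334 192
```

View pics/s_m2.png

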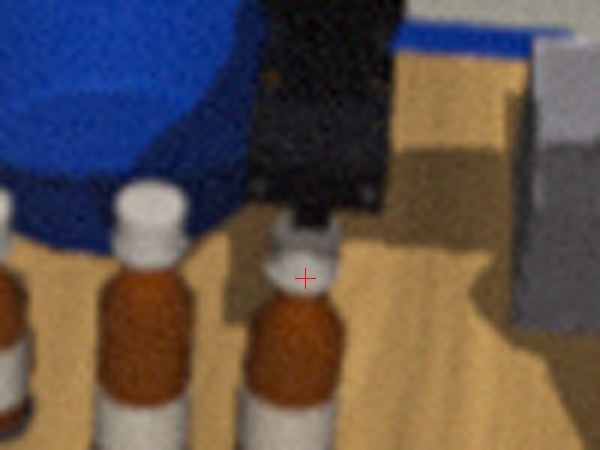

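>>> {"name": "play_rows", "arguments": {
  "deltas": [255, 0, 1, 0, 0, 255, 0, 1, 0, 0, 255, 0, 1, 0, 0, 255, 0, 1, 0, 0, 255, 0, 0, 0, 0, 255, 0, 0, 0, 0, 255, 0, 0, 0, 0, 255, 0, 0, 0, 0, 255, 0, 0, 0, 0, 255, 0, 0, 0, 0]
}}

```text
time_s: 12.75
tcp_pos: [0.3995, -0.3574, 0.1464]
ee_rot: [[-1.0, 0.0, 0.0], [-0.0, -0.0, -1.0], [-0.0, -1.0, 0.0]]
wrist_force: [-0.7, -0.5, -0.8]
gripper_width: 0.007
```

>>> {"name": "play_rows", "arguments": {
  "deltas": [255, 0, 1, 0, 0, 255, 0, 1, 0, 0, 255, 0, 1, 0, 0, 255, 0, 1, 0, 0, 255, 0, 0, 0, 0, 255, 0, 0, 0, 0, 255, 0, 0, 0, 0, 255, 0, 0, 0, 0, 255, 0, 0, 0, 0, 255, 0, 0, 0, 0]
}}

```text
time_s: 13.75
tcp_pos: [0.3995, -0.3575, 0.1436]
ee_rot: [[-1.0, 0.0, 0.001], [-0.001, -0.001, -1.0], [-0.0, -1.0, 0.001]]
wrist_force: [-1.7, 1.8, 6.9]
gripper_width: 0.005
```

```bash
python3 look.py m3
```

```text
[ 0.39953818 -0.35751868  0.1435534 ] [-1.71899494  1.83574264  6.90028232]
s [301.30449461 111.53512869]
pics/s_m3.png scale 6 off 251 66
t [383.77962612 237.60920946]
pics/t_m3.png scale 6 off 333 192
```

View pics/s_m3.png

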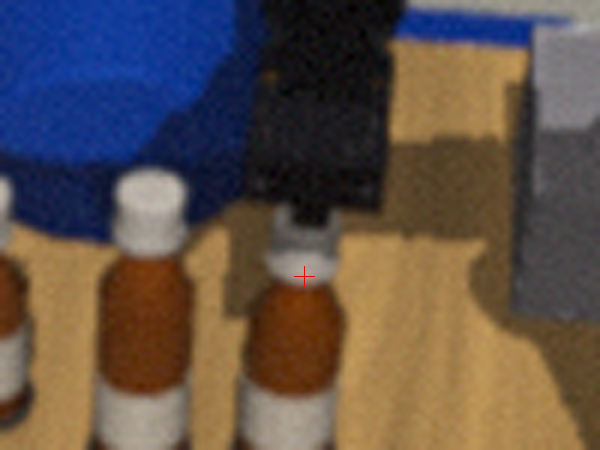

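>>> {"name": "play_rows", "arguments": {
  "deltas": [255, 0, 1, 0, 0, 255, 0, 1, 0, 0, 255, 0, 1, 0, 0, 255, 0, 1, 0, 0, 255, 0, 1, 0, 0, 255, 0, 1, 0, 0, 255, 0, 1, 0, 0, 255, 0, 1, 0, 0, 255, 0, 0, 0, 0, 255, 0, 0, 0, 0]
}}

```text
time_s: 14.85
tcp_pos: [0.3996, -0.3575, 0.1356]
ee_rot: [[-1.0, 0.001, 0.001], [-0.001, -0.001, -1.0], [-0.001, -1.0, 0.001]]
wrist_force: [-0.2, 2.6, 5.7]
gripper_width: 0.007
```

>>> {"name": "play_rows", "arguments": {
  "deltas": [255, 0, 1, 0, 0, 255, 0, 1, 0, 0, 255, 0, 0.5, 0, 0, 255, 0, 0.5, 0, 0, 255, 0, 0, 0, 0, 255, 0, 0, 0, 0, 255, 0, 0, 0, 0, 255, 0, 0, 0, 0, 255, 0, 0, 0, 0, 255, 0, 0, 0, 0]
}}

```text
time_s: 15.85
tcp_pos: [0.3996, -0.3575, 0.1326]
ee_rot: [[-1.0, 0.0, 0.001], [-0.001, -0.001, -1.0], [-0.0, -1.0, 0.001]]
wrist_force: [-1.9, 2.3, 6.2]
gripper_width: 0.005
```

>>> {"name": "play_rows", "arguments": {
  "deltas": [255, 0, 0.5, 0, 0, 255, 0, 0.5, 0, 0, 255, 0, 0.5, 0, 0, 255, 0, 0.5, 0, 0, 255, 0, 0, 0, 0, 255, 0, 0, 0, 0, 255, 0, 0, 0, 0, 255, 0, 0, 0, 0, 255, 0, 0, 0, 0, 255, 0, 0, 0, 0]
}}

```text
time_s: 16.85
tcp_pos: [0.3996, -0.3576, 0.1322]
ee_rot: [[-1.0, 0.001, 0.001], [-0.001, -0.001, -1.0], [-0.001, -1.0, 0.001]]
wrist_force: [-3.9, 4.8, 13.4]
gripper_width: 0.002
```

>>> {"name": "play_rows", "arguments": {
  "deltas": [255, 0, 1, 0, 0, 255, 0, 0, 0, 0, 255, 0, -3, 0, 0, 255, 0, -10, 0, 0, 255, 0, -30, 0, 0, 255, 0, -20, 0, 0, 255, -22, 0, -3, 0, 255, -25, 0, -3, 0, 255, -25, 0, -3, 0, 255, -20, 0, -2, 0]
}}

```text
time_s: 17.85
tcp_pos: [0.4927, -0.3463, 0.1913]
ee_rot: [[-1.0, -0.0, 0.0], [-0.0, -0.0, -1.0], [0.0, -1.0, 0.0]]
wrist_force: [0.3, -0.1, -1.0]
gripper_width: 0.003
```

```bash
python3 look.py m4; python3 - <<'E'
from h import *
import pickle
t0,s0=pickle.load(open("c0.pkl","rb"))
s=cap("side")
f=lambda c:cv2.resize(c["img"][80:160,240:330],None,fx=4.4,fy=4.4,interpolation=cv2.INTER_CUBIC)
cv2.imwrite("pics/cmp2.png",np.hstack([f(s0),f(s)]))
E
```

```text
[ 0.49267818 -0.34628706  0.19134795] [ 0.29095861 -0.12868298 -0.9809795 ]
s [275.34241024 100.05417581]
pics/s_m4.png scale 6 off 225 55
t [383.30756031 203.73840911]
pics/t_m4.png scale 6 off 333 158
```

View pics/cmp2.png

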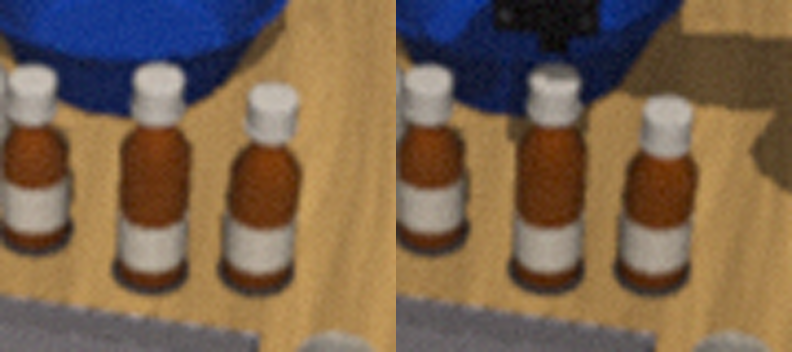

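>>> {"name": "play_rows", "arguments": {
  "deltas": [255, 0, 10, 0, 0, 255, 0, 8, 0, 0, 255, 0, 5, 0, 0, 255, 0, 4, 0, 0, 255, 0, 2, 0, 0, 255, 0, 2, 0, 0, 255, 0, 2, 0, 0, 255, 0, 2, 0, 0, 255, 0, 2, 0, 0, 255, 0, 1, 0, 0]
}}

```text
time_s: 19.0
tcp_pos: [0.491, -0.3465, 0.1553]
ee_rot: [[-1.0, -0.0, 0.001], [-0.001, -0.001, -1.0], [0.0, -1.0, 0.001]]
wrist_force: [-2.7, 2.4, 6.9]
gripper_width: 0.004
```

>>> {"name": "play_rows", "arguments": {
  "deltas": [255, 0, 1, 0, 0, 255, 0, 0.5, 0, 0, 255, 0, 0.5, 0, 0, 255, 0, 0.5, 0, 0, 255, 0, 0.5, 0, 0, 255, 0, 0.5, 0, 0, 255, 0, 0, 0, 0, 255, 0, 0, 0, 0, 255, 0, 0, 0, 0, 255, 0, 0, 0, 0]
}}

```text
time_s: 20.0
tcp_pos: [0.491, -0.3466, 0.1523]
ee_rot: [[-1.0, 0.0, 0.001], [-0.001, -0.001, -1.0], [-0.0, -1.0, 0.001]]
wrist_force: [-3.3, 3.0, 8.2]
gripper_width: 0.004
```

>>> {"name": "play_rows", "arguments": {
  "deltas": [255, 0, 0.5, 0, 0, 255, 0, 0.5, 0, 0, 255, 0, 0.5, 0, 0, 255, 0, 0.5, 0, 0, 255, 0, 0.5, 0, 0, 255, 0, 0, 0, 0, 255, 0, 0, 0, 0, 255, 0, 0, 0, 0, 255, 0, 0, 0, 0, 255, 0, 0, 0, 0]
}}

```text
time_s: 21.0
tcp_pos: [0.4911, -0.3467, 0.1521]
ee_rot: [[-1.0, 0.001, 0.001], [-0.001, -0.002, -1.0], [-0.001, -1.0, 0.002]]
wrist_force: [-6.0, 6.1, 17.0]
gripper_width: 0.004
```

>>> {"name": "play_rows", "arguments": {
  "deltas": [255, 0, -3, 0, 0, 255, 0, -12, 0, 0, 255, 0, -25, 0, 0, 255, 0, -10, 0, 0, 255, -20, 0, 8, 0, 255, -25, 0, 10, 0, 255, -25, 0, 10, 0, 255, -25, 0, 9, 0, 255, -9, 0, 0, 0, 255, 0, 0, 0, 0]
}}

```text
time_s: 22.0
tcp_pos: [0.596, -0.3831, 0.1959]
ee_rot: [[-1.0, -0.001, 0.001], [-0.001, 0.001, -1.0], [0.001, -1.0, -0.001]]
wrist_force: [-0.3, -0.6, 0.1]
gripper_width: 0.003
```

```bash
python3 look.py m5
```

```text
[ 0.59602837 -0.3830558   0.19593586] [-0.33478514 -0.58935043  0.05438948]
s [247.46577217  90.40197697]
pics/s_m5.png scale 6 off 197 45
t [394.72271925 167.36853408]
pics/t_m5.png scale 6 off 344 122
```

View pics/s_m5.png

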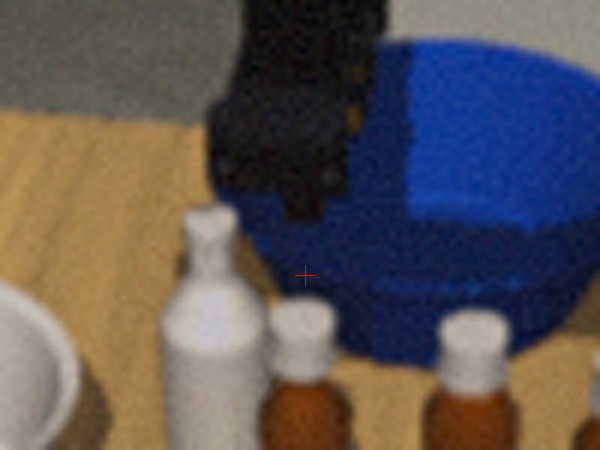

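View pics/t_m5.png

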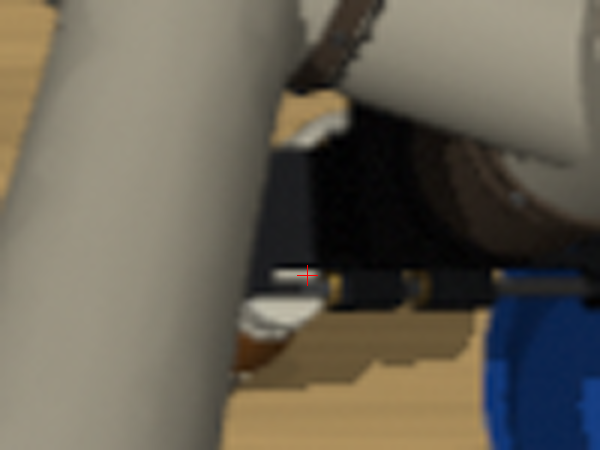

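>>> {"name": "play_rows", "arguments": {
  "deltas": [255, 0, 15, 0, 0, 255, 0, 15, 0, 0, 255, 0, 15, 0, 0, 255, 0, 10, 0, 0, 255, 0, 8, 0, 0, 255, 0, 3, 0, 0, 255, 0, 2, 0, 0, 255, 0, 2, 0, 0, 255, 0, 2, 0, 0, 255, 0, 2, 0, 0]
}}

```text
time_s: 23.1
tcp_pos: [0.5958, -0.3836, 0.1248]
ee_rot: [[-1.0, 0.001, 0.001], [-0.001, -0.001, -1.0], [-0.001, -1.0, 0.001]]
wrist_force: [-2.0, 2.2, 7.4]
gripper_width: 0.005
```

>>> {"name": "play_rows", "arguments": {
  "deltas": [255, 0, 2, 0, 0, 255, 0, 2, 0, 0, 255, 0, 2, 0, 0, 255, 0, 1, 0, 0, 255, 0, 1, 0, 0, 255, 0, 1, 0, 0, 255, 0, 0.5, 0, 0, 255, 0, 0, 0, 0, 255, 0, 0, 0, 0, 255, 0, 0, 0, 0]
}}

```text
time_s: 24.1
tcp_pos: [0.5958, -0.3836, 0.1163]
ee_rot: [[-1.0, 0.002, 0.001], [-0.001, -0.001, -1.0], [-0.002, -1.0, 0.001]]
wrist_force: [-0.5, 1.5, 6.2]
gripper_width: 0.004
```

Still sliding (home should read about 0.112).

>>> {"name": "play_rows", "arguments": {
  "deltas": [255, 0, 1, 0, 0, 255, 0, 1, 0, 0, 255, 0, 1, 0, 0, 255, 0, 1, 0, 0, 255, 0, 0.5, 0, 0, 255, 0, 0.5, 0, 0, 255, 0, 0.5, 0, 0, 255, 0, 0.5, 0, 0, 255, 0, 0, 0, 0, 255, 0, 0, 0, 0]
}}

```text
time_s: 25.1
tcp_pos: [0.5959, -0.3837, 0.1123]
ee_rot: [[-1.0, 0.002, 0.001], [-0.001, -0.002, -1.0], [-0.002, -1.0, 0.002]]
wrist_force: [-3.4, 4.2, 12.2]
gripper_width: 0.005
```

>>> {"name": "play_rows", "arguments": {
  "deltas": [255, 0, 1, 0, 0, 255, 0, -3, 0, 0, 255, 0, -20, 0, 0, 255, 0, -40, 0, 0, 255, 0, -40, 0, 0, 255, 0, -40, 0, 0, 0, 10, 0, -40, 0, 0, 20, 0, -40, 0, 0, 20, 0, -40, 0, 0, 20, 0, -40, 0]
}}

```text
time_s: 26.1
tcp_pos: [0.5246, -0.2221, 0.2496]
ee_rot: [[-1.0, 0.0, -0.0], [0.0, 0.0, -1.0], [-0.0, -1.0, -0.0]]
wrist_force: [1.6, 0.8, 0.6]
gripper_width: 0.284
```

```bash
python3 - <<'E'
from h import *
import pickle
t0,s0=pickle.load(open("c0.pkl","rb"))
s=cap("side")
f=lambda c:cv2.resize(c["img"][80:160,230:330],None,fx=4,fy=4,interpolation=cv2.INTER_CUBIC)
cv2.imwrite("pics/cmp3.png",np.hstack([f(s0),f(s)]))
E
```

```text
(no output)
```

View pics/cmp3.png

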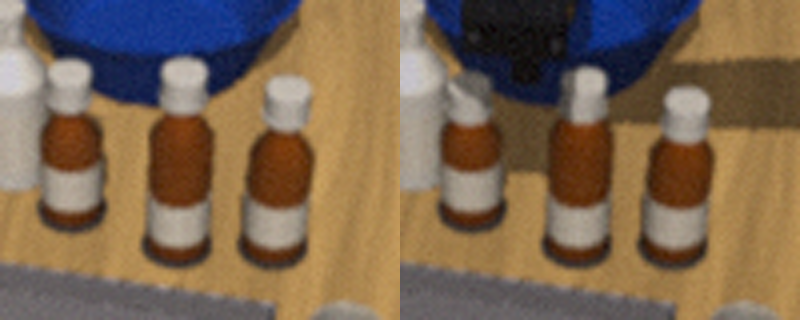

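>>> {"name": "play_rows", "arguments": {
  "deltas": [0, 6, 0, -45, 0, 0, 6, 0, -45, 0, 0, 6, 0, -45, 0, 0, 6, 0, -45, 0, 0, 6, 0, -45, 0, 0, 6, 0, -45, 0, 0, 6, 0, -45, 0, 0, 6, 0, -45, 0, 0, 6, 0, -45, 0, 0, 6, 0, -45, 0]
}}

```text
time_s: 27.15
tcp_pos: [0.4648, 0.2285, 0.2501]
ee_rot: [[-1.0, 0.001, 0.0], [-0.0, 0.001, -1.0], [-0.001, -1.0, -0.001]]
wrist_force: [-0.0, -0.8, -0.8]
gripper_width: 0.998
```

>>> {"name": "play_rows", "arguments": {
  "deltas": [0, 5, 0, -45, 0.026, 0, 3, 0, -45, 0, 0, 0, 0, -35, 0, 0, 0, 10, -6, 0, 0, 0, 20, 0, 0, 0, 0, 20, 0, 0, 0, 0, 20, 0, 0, 0, 0, 10, 0, 0, 0, 0, 0, 0, 0, 0, 0, 0, 0, 0]
}}

```text
time_s: 28.15
tcp_pos: [0.4601, 0.3577, 0.1706]
ee_rot: [[-1.0, 0.001, -0.026], [0.026, 0.001, -1.0], [-0.001, -1.0, -0.001]]
wrist_force: [-0.0, 1.0, 0.5]
gripper_width: 1.002
```

```bash
python3 look.py g1
```

```text
[0.46010538 0.35769087 0.1705944 ] [-0.00744464  1.00945684  0.45596027]
s [256.56872903 285.93136631]
pics/s_g1.png scale 6 off 206 240
t [134.90358592 217.47075442]
pics/t_g1.png scale 6 off 84 172
```

View pics/s_g1.png

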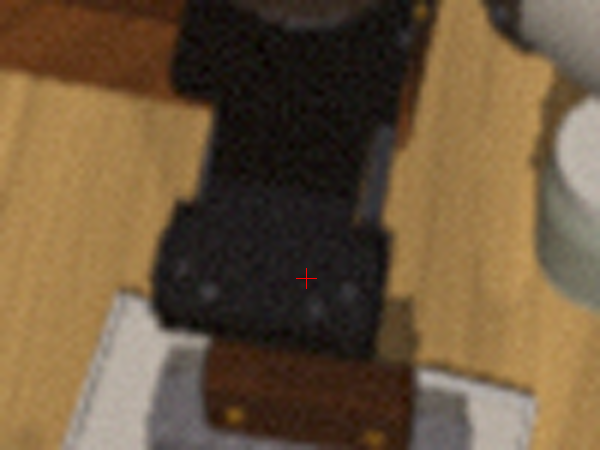

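View pics/t_g1.png

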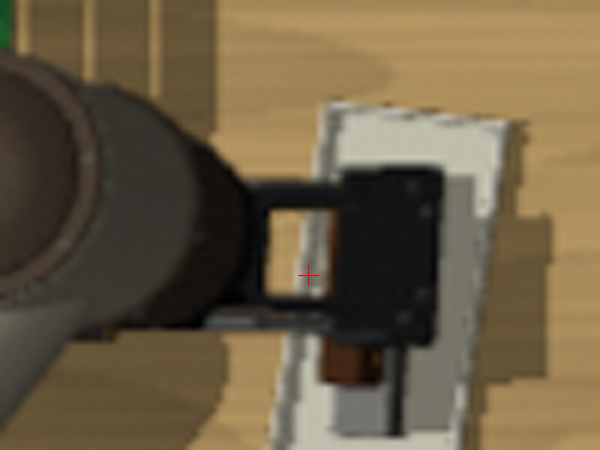

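```bash
python3 - <<'E'
from h import *
import pickle
t0,s0=pickle.load(open("c0.pkl","rb"))
for p in([.46,.4015,.1706],[.46,.4165,.1706],[.46,.4165,.2086],[.46,.4015,.2086],[.4975,.4165,.2406],[.4225,.4165,.2406],[.4975,.4525,.2406],[.4225,.4525,.2406]):
    print(p,((proj(s0,p)-[206,240])*6).round(), ((proj(t0,p)-[84,172])*6).round())
E
```

```text
[0.46, 0.4015, 0.1706] [288. 378.] [213. 274.]
[0.46, 0.4165, 0.1706] [282. 415.] [182. 274.]
[0.46, 0.4165, 0.2086] [282. 369.] [155. 267.]
[0.46, 0.4015, 0.2086] [287. 332.] [188. 267.]
[0.4975, 0.4165, 0.2406] [177. 315.] [136. 177.]
[0.4225, 0.4165, 0.2406] [386. 342.] [128. 345.]
[0.4975, 0.4525, 0.2406] [159. 408.] [ 56. 178.]
[0.4225, 0.4525, 0.2406] [373. 437.] [ 47. 345.]
```

>>> {"name": "play_rows", "arguments": {
  "deltas": [0, 1, 15, 0, 0, 0, 1, 15, 0, 0, 0, 0, 15, 0, 0, 0, 0, 15, 0, 0, 0, 0, 15, 0, 0, 0, 0, 15, 0, 0, 0, 0, 10, 0, 0, 0, 0, 5, 0, 0, 0, 0, 5, 0, 0, 0, 0, 0, 0, 0]
}}

```text
time_s: 29.25
tcp_pos: [0.4575, 0.3577, 0.0598]
ee_rot: [[-1.0, -0.0, -0.026], [0.026, -0.0, -1.0], [0.0, -1.0, 0.0]]
wrist_force: [-0.6, -0.5, 0.5]
gripper_width: 1.002
```

```bash
python3 look.py g2
```

```text
[0.45754492 0.35768788 0.05976532] [-0.62789752 -0.49578781  0.54435791]
s [257.54147814 306.87884062]
pics/s_g2.png scale 6 off 207 261
t [144.43294936 221.31246032]
pics/t_g2.png scale 6 off 94 176
```

View pics/s_g2.png

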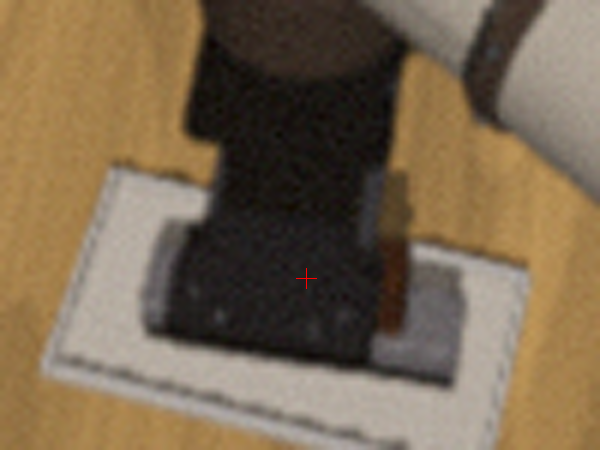

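View pics/t_g2.png

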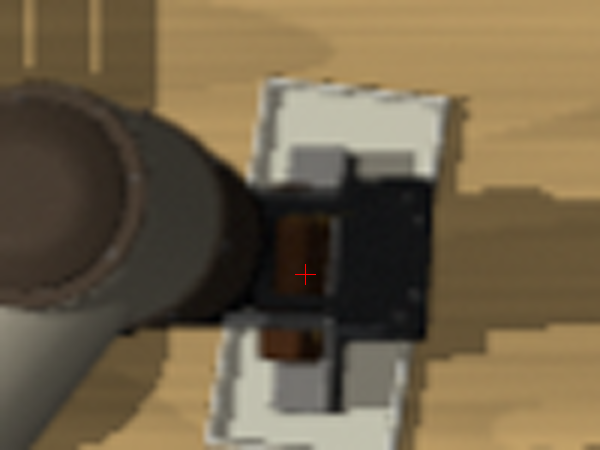

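>>> {"name": "play_rows", "arguments": {
  "deltas": [0, 0, 6, 0, 0, 0, 0, 6, 0, 0, 0, 0, 6, 0, 0, 0, 0, 5, 0, 0, 0, 0, 4, 0, 0, 0, 0, 3, 0, 0, 0, 0, 3, 0, 0, 0, 0, 3, 0, 0, 0, 0, 0, 0, 0, 0, 0, 0, 0, 0]
}}

```text
time_s: 30.35
tcp_pos: [0.4576, 0.3577, 0.0239]
ee_rot: [[-1.0, 0.0, -0.026], [0.026, 0.0, -1.0], [-0.0, -1.0, -0.0]]
wrist_force: [0.5, -0.6, 0.6]
gripper_width: 1.003
```

```bash
python3 look.py g3
```

```text
[0.45761421 0.3577461  0.02389293] [ 0.50719163 -0.56054014  0.61577302]
s [257.48338142 312.92634822]
pics/s_g3.png scale 6 off 207 267
t [147.17682257 222.14130968]
pics/t_g3.png scale 6 off 97 177
```

View pics/s_g3.png

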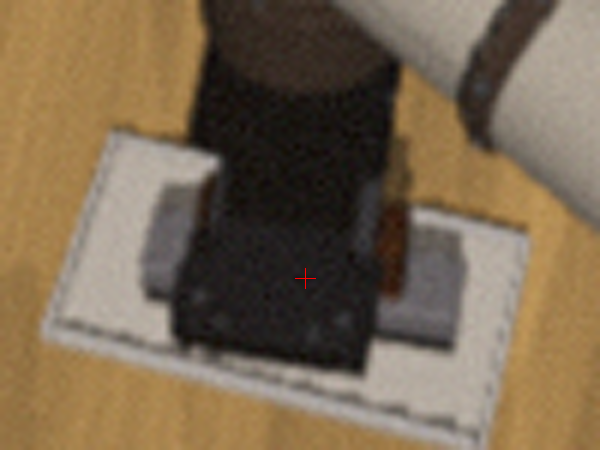

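View pics/t_g3.png

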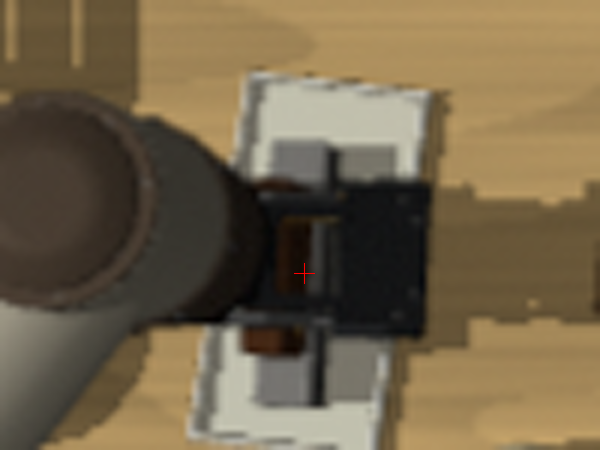

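>>> {"name": "play_rows", "arguments": {
  "deltas": [255, 0, 0, 0, 0, 255, 0, 0, 0, 0, 255, 0, 0, 0, 0, 255, 0, 0, 0, 0, 255, 0, 0, 0, 0, 255, 0, 0, 0, 0, 255, 0, 0, 0, 0, 255, 0, 0, 0, 0, 255, 0, 0, 0, 0, 255, 0, 0, 0, 0]
}}

```text
time_s: 31.45
tcp_pos: [0.4576, 0.3579, 0.0239]
ee_rot: [[-1.0, 0.0, -0.026], [0.026, 0.0, -1.0], [-0.0, -1.0, -0.0]]
wrist_force: [0.5, 1.5, -0.2]
gripper_width: 0.273
```

```bash
python3 look.py g4
```

```text
[0.45762152 0.35793163 0.02385483] [ 0.50686851  1.46015915 -0.20526972]
s [257.47099652 312.99815742]
pics/s_g4.png scale 6 off 207 267
t [147.12162982 222.14026326]
pics/t_g4.png scale 6 off 97 177
```

View pics/s_g4.png

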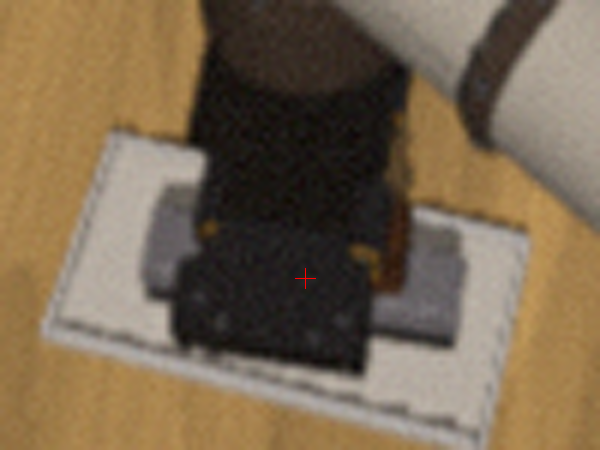

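View pics/t_g4.png

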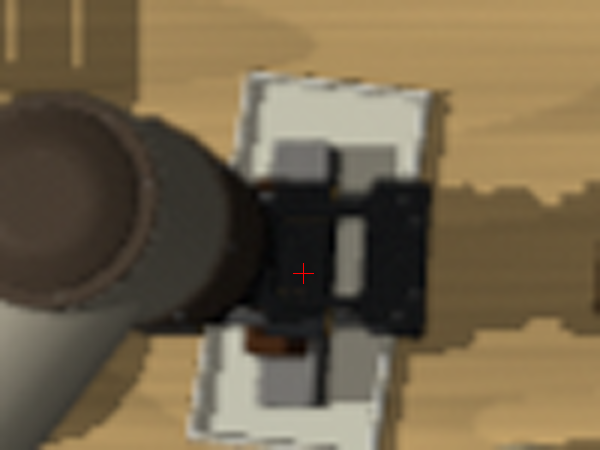

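>>> {"name": "play_rows", "arguments": {
  "deltas": [255, 0, -5, 0, 0, 255, 0, -10, 0, 0, 255, 0, -20, 0, 0, 255, 0, -25, 0, 0, 255, 0, -25, 0, 0, 255, 0, -25, 0, 0, 255, 0, -20, 0, 0, 255, 0, -6, 0, 0.027, 255, 0, 0, 0, 0.027, 255, 0, 0, 0, 0]
}}

```text
time_s: 32.55
tcp_pos: [0.4567, 0.357, 0.1586]
ee_rot: [[-0.997, -0.002, -0.081], [0.081, -0.002, -0.997], [0.002, -1.0, 0.002]]
wrist_force: [0.1, -1.4, -3.5]
gripper_width: 0.277
```

```bash
python3 look.py h1; python3 - <<'E'
import numpy as np
from h import *
p=np.array(r.sense()["tcp_pos"]);R=np.array(r.sense()["ee_rot"]);print(R.round(4).tolist())
print(R.T@(np.array([.5111,.1586,p[2]])-p)*1000)
E
```

```text
[0.45671381 0.356972   0.15864059] [ 0.11969871 -1.4351752  -3.52759475]
s [258.0160555  288.26228016]
pics/s_h1.png scale 6 off 208 243
t [136.22541081 218.99831738]
pics/t_h1.png scale 6 off 86 173
[[-0.9968, -0.0022, -0.08], [0.08, -0.0023, -0.9968], [0.002, -1.0, 0.0025]]
[-69.9730556    0.33986487 193.34951031]
```

View pics/s_h1.png

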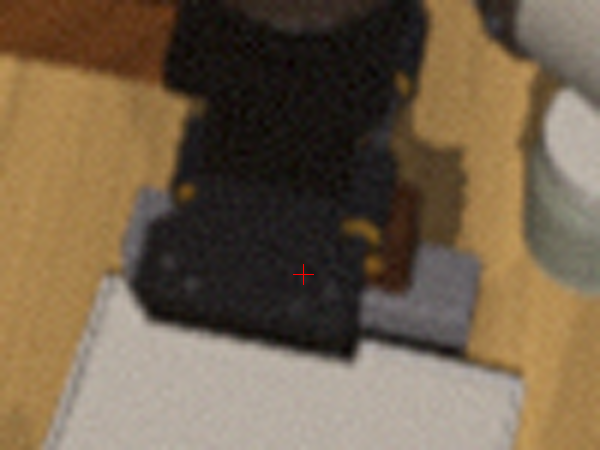

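>>> {"name": "play_rows", "arguments": {
  "deltas": [255, -10, 0, 25, 0, 255, -10, 0, 30, 0, 255, -10, 0, 30, 0, 255, -10, 0, 30, 0, 255, -10, 0, 30, 0, 255, -10, 0, 25, 0, 255, -7, 0, 15, 0, 255, -3, 0, 8, 0, 255, 0, 0, 0, 0, 255, 0, 0, 0, 0]
}}

```text
time_s: 33.65
tcp_pos: [0.5117, 0.1601, 0.1594]
ee_rot: [[-0.997, -0.001, -0.08], [0.08, -0.0, -0.997], [0.001, -1.0, 0.0]]
wrist_force: [-0.1, 0.3, -2.8]
gripper_width: 0.277
```

```bash
cat > chk.py <<'E'
from h import *
import sys
tag=sys.argv[1]
s_=r.sense();p=np.array(s_["tcp_pos"]);F=s_["wrist_force"];R=np.array(s_["ee_rot"])
b=np.array([.5474,.0343]);a=np.radians(-4.57);c,S=np.cos(a),np.sin(a)
d=p[:2]-b;print("board xy mm",(1000*np.array([c*d[0]+S*d[1],-S*d[0]+c*d[1]])).round(1),"z",p[2].round(4),"yaw",np.degrees(np.arctan2(-R[1,0],-R[0,0])).round(2),"F",np.round(F,1),"t",s_["time_s"])
t=cap("top");sd=cap("side")
def B(x,y,z): return [b[0]+c*x-S*y,b[1]+S*x+c*y,z]
for n,cm,box in(("t",t,(185,138,345,258)),("s",sd,(170,110,330,250))):
    im=cm["img"][box[1]:box[3],box[0]:box[2]];sc=4.2 if n=="s" else 5
    im=cv2.resize(im,None,fx=sc,fy=sc,interpolation=cv2.INTER_CUBIC)
    for poly in([B(-.12,.14,.07),B(.12,.14,.07),B(.12,-.15,.07),B(-.12,-.15,.07)],):
        P=[((proj(cm,q)-np.array(box[:2])+.5)*sc-.5).round().astype(int) for q in poly];cv2.polylines(im,[np.array(P)],True,(0,255,255),1)
    cv2.imwrite(f"pics/{n}_{tag}.png",im)
E
python3 chk.py k1
```

```text
board xy mm [-45.6 122.5] z 0.1594 yaw -4.56 F [-0.1  0.3 -2.8] t 33.65
```

View pics/t_k1.png

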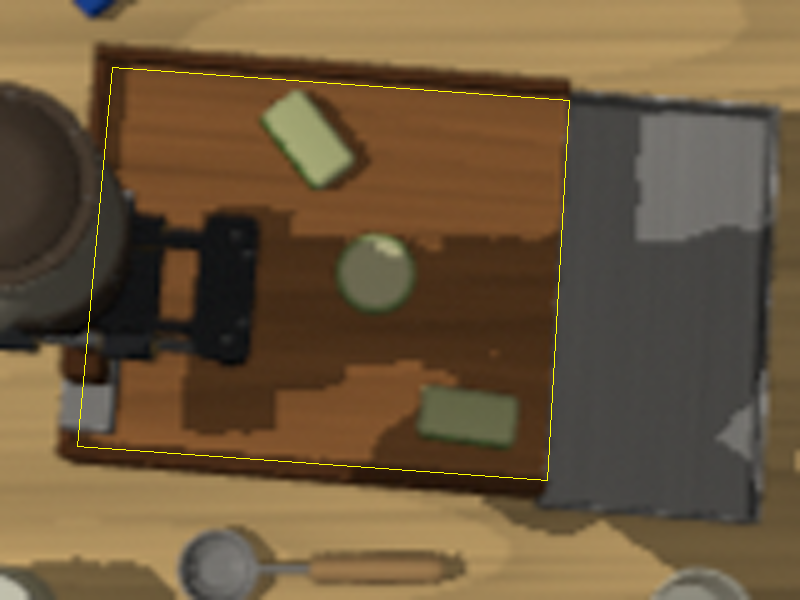

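View pics/s_k1.png

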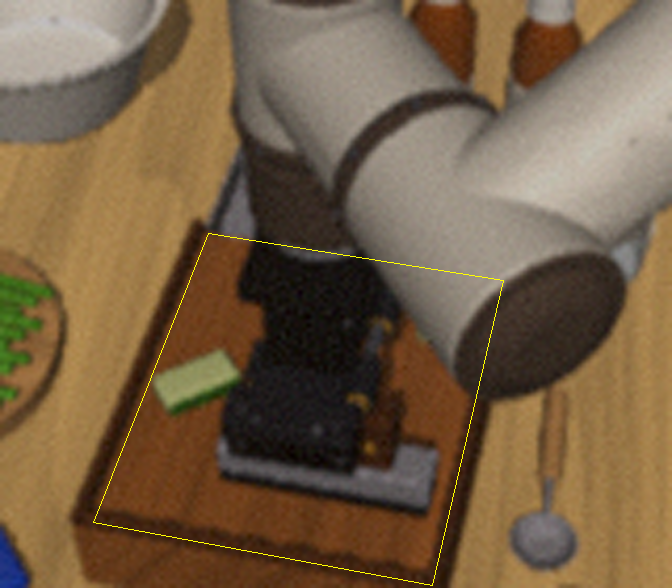

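>>> {"name": "play_rows", "arguments": {
  "deltas": [255, 0, 10, 1.5, 0, 255, 0, 15, 0, 0, 255, 0, 12, 0, 0, 255, 0, 10, 0, 0, 255, 0, 7, 0, 0, 255, 0, 4, 0, 0, 255, 0, 3, 0, 0, 255, 0, 2, 0, 0, 255, 0, 2, 0, 0, 255, 0, 1, 0, 0]
}}

```text
time_s: 34.75
tcp_pos: [0.5119, 0.1583, 0.0939]
ee_rot: [[-0.997, 0.0, -0.08], [0.08, 0.0, -0.997], [-0.0, -1.0, -0.0]]
wrist_force: [-0.7, -0.1, -2.5]
gripper_width: 0.275
```

>>> {"name": "play_rows", "arguments": {
  "deltas": [255, 0, 1, 0, 0, 255, 0, 1, 0, 0, 255, 0, 1, 0, 0, 255, 0, 1, 0, 0, 255, 0, 1, 0, 0, 255, 0, 0, 0, 0, 255, 0, 0, 0, 0, 255, 0, 0, 0, 0, 255, 0, 0, 0, 0, 255, 0, 0, 0, 0]
}}

```text
time_s: 35.75
tcp_pos: [0.5119, 0.1583, 0.0891]
ee_rot: [[-0.997, 0.0, -0.08], [0.08, 0.0, -0.997], [-0.0, -1.0, -0.0]]
wrist_force: [-1.6, -0.1, 2.9]
gripper_width: 0.278
```

>>> {"name": "play_rows", "arguments": {
  "deltas": [255, 0, 1, 0, 0, 255, 0, 1, 0, 0, 255, 0, 1, 0, 0, 255, 0, 0, 0, 0, 255, 0, 0, 0, 0, 255, 0, 0, 0, 0, 255, 0, 0, 0, 0, 255, 0, 0, 0, 0, 255, 0, 0, 0, 0, 255, 0, 0, 0, 0]
}}

```text
time_s: 36.75
tcp_pos: [0.5121, 0.1584, 0.0865]
ee_rot: [[-0.997, 0.001, -0.079], [0.079, 0.0, -0.997], [-0.001, -1.0, -0.0]]
wrist_force: [-1.9, 0.2, 6.4]
gripper_width: 0.274
```

```bash
python3 chk.py k2
```

```text
board xy mm [-45.1 120.9] z 0.0865 yaw -4.55 F [-1.9  0.2  6.4] t 36.75
```

View pics/t_k2.png

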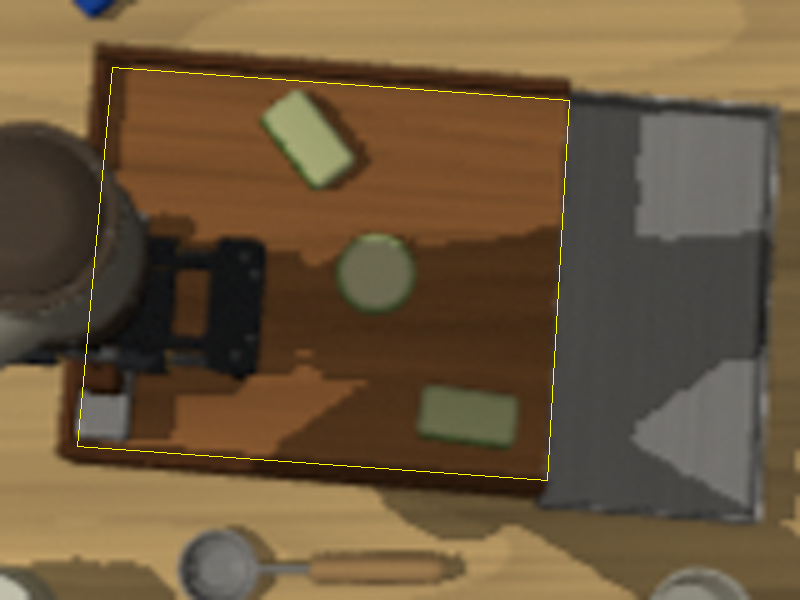

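View pics/s_k2.png

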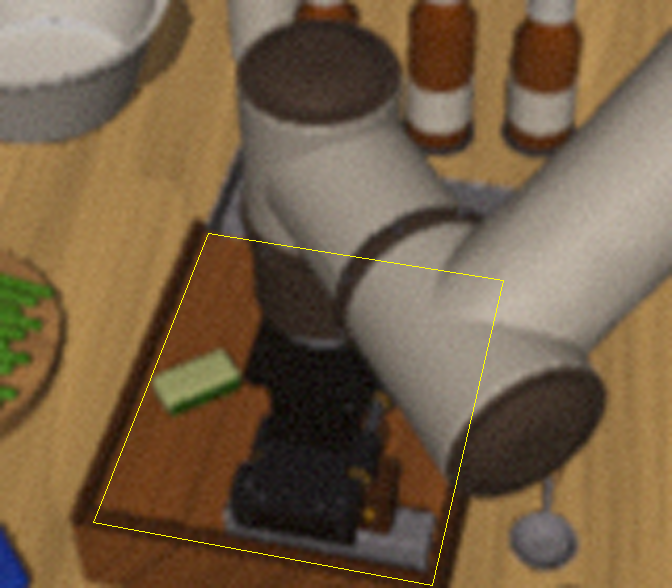

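>>> {"name": "play_rows", "arguments": {
  "deltas": [255, 0, 0, 3, 0, 255, 0, 0, 6, 0, 255, 0, 0, 8, 0, 255, 0, 0, 8, 0, 255, 0, 0, 8, 0, 255, 0, 0, 8, 0, 255, 0, 0, 8, 0, 255, 0, 0, 8, 0, 255, 0, 0, 8, 0, 255, 0, 0, 8, 0]
}}

```text
time_s: 37.85
tcp_pos: [0.5094, 0.0876, 0.0874]
ee_rot: [[-0.997, 0.008, -0.079], [0.079, 0.004, -0.997], [-0.007, -1.0, -0.005]]
wrist_force: [1.0, 4.0, 5.6]
gripper_width: 0.277
```

```bash
python3 chk.py k3
```

```text
board xy mm [-42.2  50.1] z 0.0874 yaw -4.53 F [1.  4.  5.6] t 37.85
```

View pics/t_k3.png

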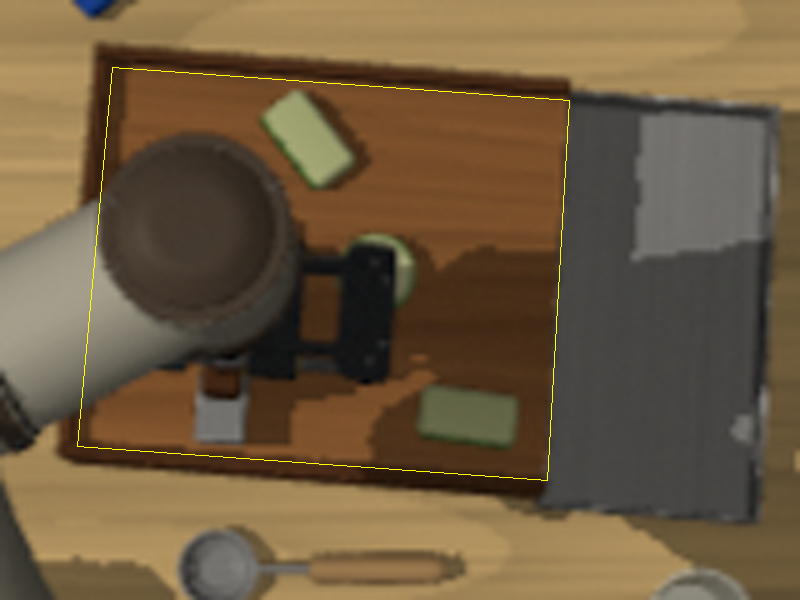

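>>> {"name": "play_rows", "arguments": {
  "deltas": [255, 0.2, 0, 8, 0, 255, 0.2, 0, 8, 0, 255, 0.2, 0, 8, 0, 255, 0.2, 0, 8, 0, 255, 0.2, 0, 8, 0, 255, 0.2, 0, 8, 0, 255, 0.2, 0, 8, 0, 255, 0.2, 0, 8, 0, 255, 0.2, 0, 8, 0, 255, 0.2, 0, 8, 0]
}}

```text
time_s: 38.95
tcp_pos: [0.5011, 0.0075, 0.0873]
ee_rot: [[-0.997, 0.008, -0.079], [0.079, 0.003, -0.997], [-0.007, -1.0, -0.004]]
wrist_force: [1.2, 5.4, 5.2]
gripper_width: 0.271
```

```bash
python3 chk.py k4
```

```text
board xy mm [-44.1 -30.4] z 0.0873 yaw -4.53 F [1.2 5.4 5.2] t 38.95
```

View pics/t_k4.png

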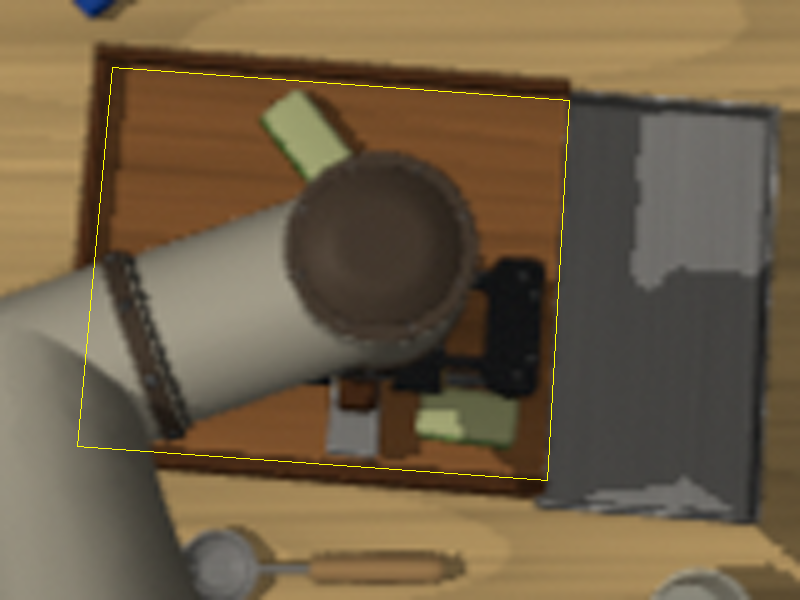

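>>> {"name": "play_rows", "arguments": {
  "deltas": [255, 0, 0, 8, 0, 255, 0, 0, 8, 0, 255, 0, 0, 8, 0, 255, 0, 0, 8, 0, 255, 0, 0, 8, 0, 255, 0, 0, 8, 0, 255, 0, 0, 8, 0, 255, 0, 0, 8, 0, 255, 0, 0, 8, 0, 255, 0, 0, 8, 0]
}}

```text
time_s: 40.05
tcp_pos: [0.4945, -0.0727, 0.0872]
ee_rot: [[-0.997, 0.007, -0.079], [0.079, 0.002, -0.997], [-0.007, -1.0, -0.003]]
wrist_force: [0.4, 5.3, 6.2]
gripper_width: 0.272
```

```bash
python3 chk.py k5
```

```text
board xy mm [ -44.2 -110.8] z 0.0872 yaw -4.54 F [0.4 5.3 6.2] t 40.05
```

View pics/t_k5.png

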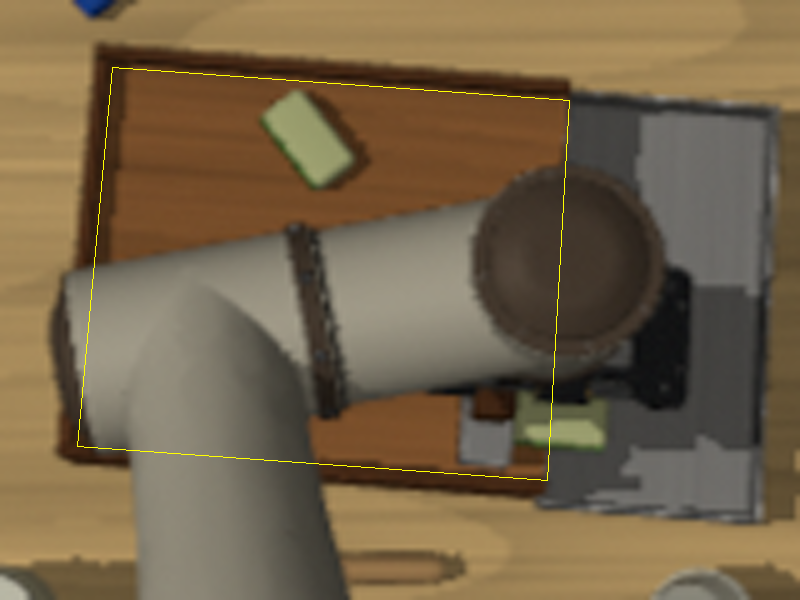

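View pics/s_k5.png

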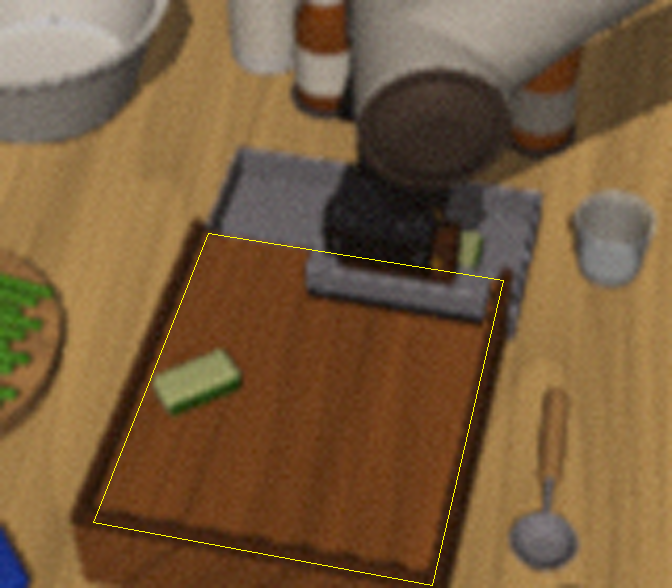

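>>> {"name": "play_rows", "arguments": {
  "deltas": [255, 0, 0, 7, 0, 255, 0, 0, 6, 0, 255, 0, 0, 6, 0, 255, 0, 0, 6, 0, 255, 0, 0, 4, 0, 255, 0, 0, 2, 0, 255, 0, 0, 0, 0, 255, 0, 0, 0, 0, 255, 0, 0, 0, 0, 255, 0, 0, 0, 0]
}}

```text
time_s: 41.15
tcp_pos: [0.4915, -0.1041, 0.087]
ee_rot: [[-0.997, 0.006, -0.079], [0.079, 0.001, -0.997], [-0.006, -1.0, -0.001]]
wrist_force: [0.6, 3.2, 5.1]
gripper_width: 0.275
```

```bash
python3 chk.py k6
```

```text
board xy mm [ -44.7 -142.4] z 0.087 yaw -4.54 F [0.6 3.2 5.1] t 41.15
```

View pics/t_k6.png

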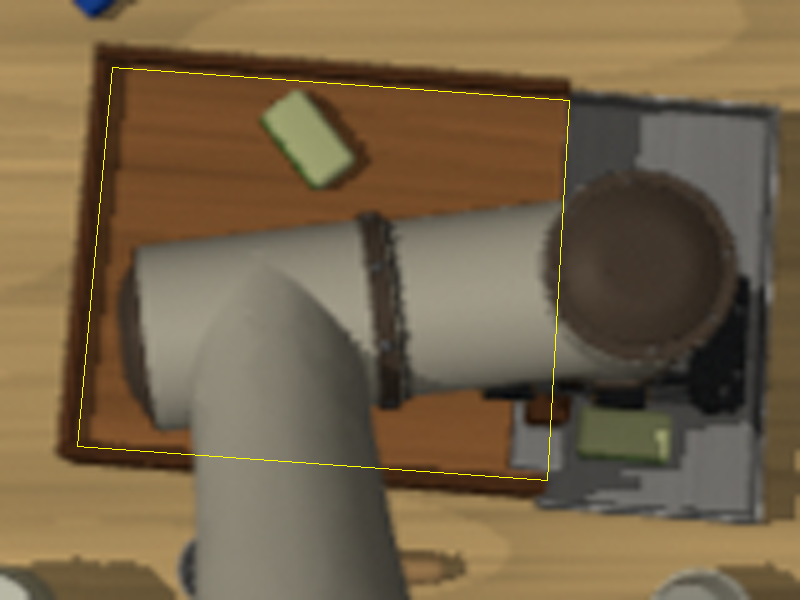

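View pics/s_k6.png

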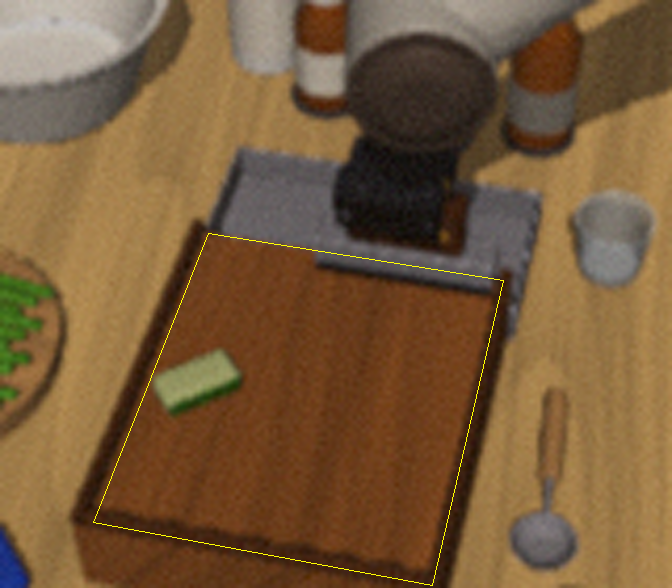

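>>> {"name": "play_rows", "arguments": {
  "deltas": [255, 0, -5, 0, 0, 255, 0, -15, 0, 0, 255, 0, -20, 0, 0, 255, 0, -20, -5, 0, 255, -5, -5, -30, 0, 255, -12, 0, -40, 0, 255, -15, 0, -45, 0, 255, -18, 0, -45, 0, 255, -18, 0, -45, 0, 255, -15, 0, -35, 0]
}}

```text
time_s: 42.25
tcp_pos: [0.5909, 0.1349, 0.1492]
ee_rot: [[-0.997, -0.003, -0.079], [0.079, -0.001, -0.997], [0.002, -1.0, 0.001]]
wrist_force: [0.9, -0.3, -1.9]
gripper_width: 0.275
```

```bash
python3 chk.py k7
```

```text
board xy mm [ 35.4 103.7] z 0.1492 yaw -4.53 F [ 0.9 -0.3 -1.9] t 42.25
```

View pics/t_k7.png

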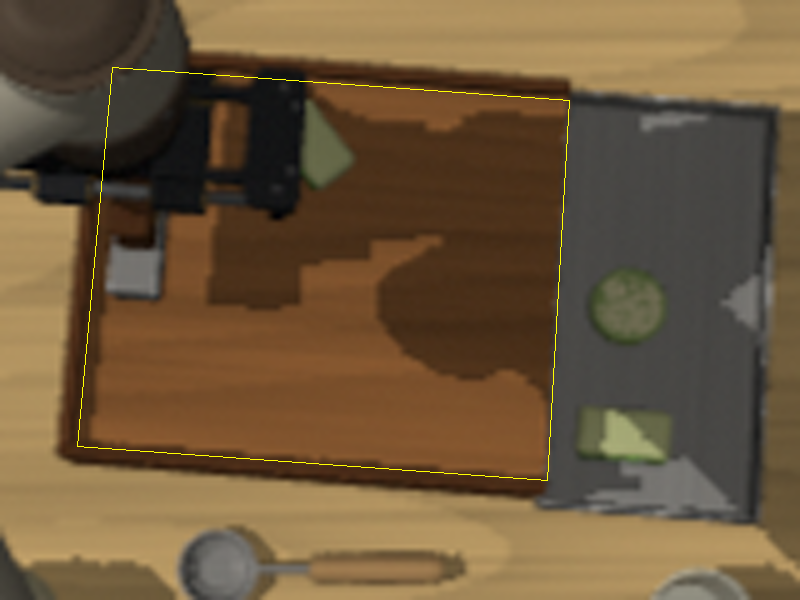

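View pics/s_k7.png

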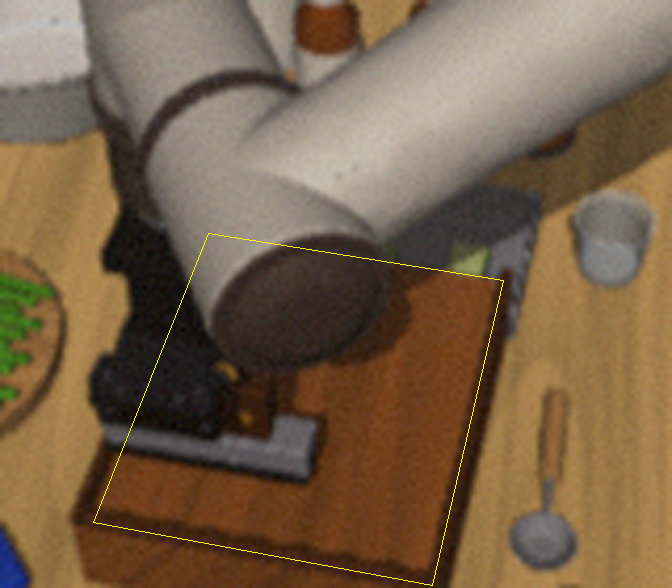

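>>> {"name": "play_rows", "arguments": {
  "deltas": [255, -5, 0, -8, 0, 255, -5, 0, -9, 0, 255, 0, 8, 0, 0, 255, 0, 12, 0, 0, 255, 0, 12, 0, 0, 255, 0, 10, 0, 0, 255, 0, 6, 0, 0, 255, 0, 3, 0, 0, 255, 0, 0, 0, 0, 255, 0, 0, 0, 0]
}}

```text
time_s: 43.35
tcp_pos: [0.6028, 0.1491, 0.1003]
ee_rot: [[-0.997, 0.001, -0.08], [0.08, 0.0, -0.997], [-0.001, -1.0, -0.0]]
wrist_force: [0.0, -0.7, -2.9]
gripper_width: 0.275
```

```bash
python3 chk.py k8
```

```text
board xy mm [ 46.1 118.9] z 0.1003 yaw -4.56 F [ 0.  -0.7 -2.9] t 43.35
```

View pics/s_k8.png

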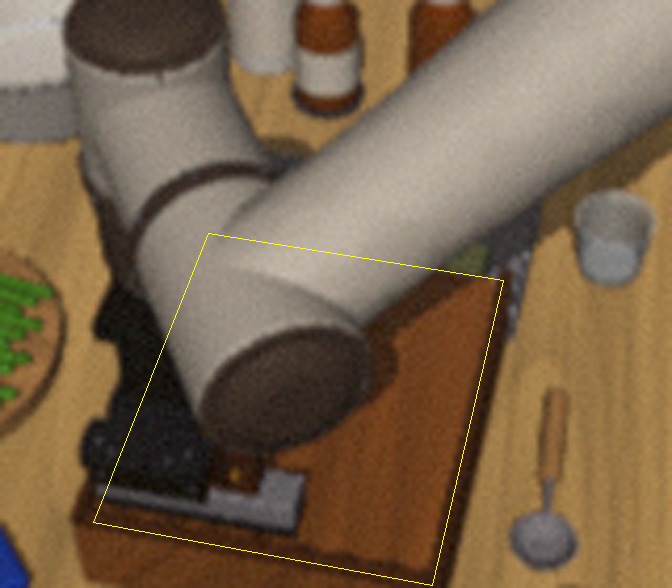

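>>> {"name": "play_rows", "arguments": {
  "deltas": [255, 0, 0, -2, 0, 255, 0, 2, 0, 0, 255, 0, 2, 0, 0, 255, 0, 2, 0, 0, 255, 0, 2, 0, 0, 255, 0, 2, 0, 0, 255, 0, 2, 0, 0, 255, 0, 1, 0, 0, 255, 0, 1, 0, 0, 255, 0, 0, 0, 0]
}}

```text
time_s: 44.45
tcp_pos: [0.6026, 0.151, 0.087]
ee_rot: [[-0.997, 0.001, -0.079], [0.079, -0.0, -0.997], [-0.001, -1.0, 0.0]]
wrist_force: [-3.4, -0.5, 6.3]
gripper_width: 0.277
```

```bash
python3 chk.py k9
```

```text
board xy mm [ 45.7 120.7] z 0.087 yaw -4.55 F [-3.4 -0.5  6.3] t 44.45
```

View pics/t_k9.png

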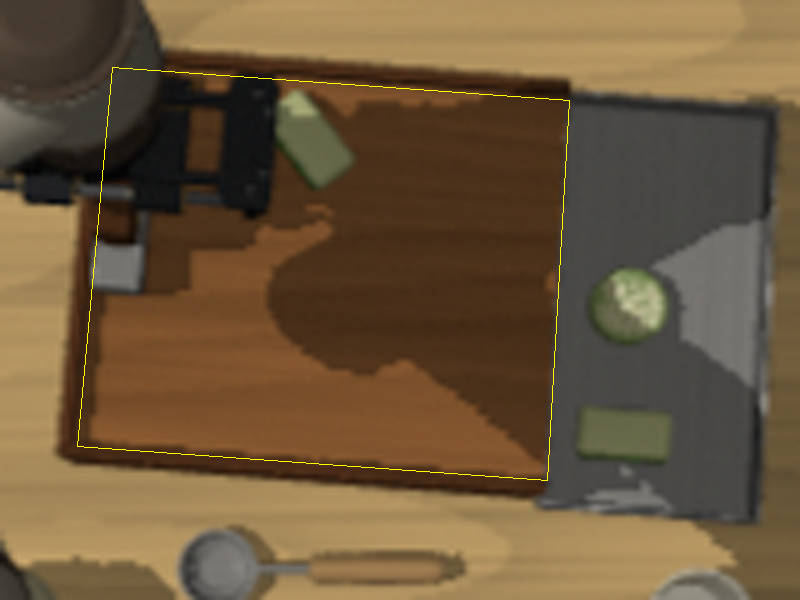

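>>> {"name": "play_rows", "arguments": {
  "deltas": [255, 0.5, 0, 3, 0, 255, 0.5, 0, 6, 0, 255, 0.5, 0, 8, 0, 255, 0.5, 0, 8, 0, 255, 0.5, 0, 8, 0, 255, 0, 0, 8, 0, 255, 0, 0, 8, 0, 255, 0, 0, 8, 0, 255, 0, 0, 8, 0, 255, 0, 0, 8, 0]
}}

```text
time_s: 45.55
tcp_pos: [0.5961, 0.0792, 0.0872]
ee_rot: [[-0.997, 0.005, -0.079], [0.079, 0.002, -0.997], [-0.005, -1.0, -0.003]]
wrist_force: [1.8, 5.6, 5.6]
gripper_width: 0.272
```

```bash
python3 chk.py k10
```

```text
board xy mm [45.  48.6] z 0.0872 yaw -4.55 F [1.8 5.6 5.6] t 45.55
```

View pics/t_k10.png

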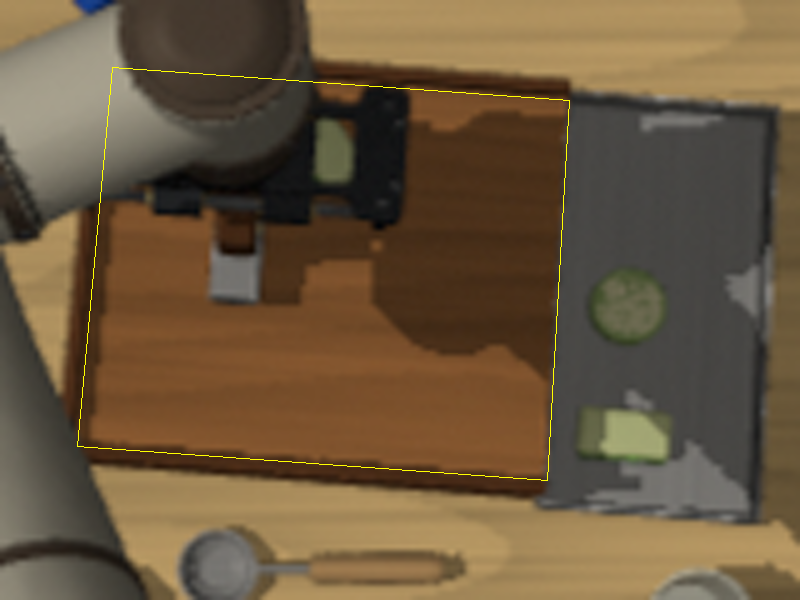

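>>> {"name": "play_rows", "arguments": {
  "deltas": [255, 0, 0, 8, 0, 255, 0, 0, 8, 0, 255, 0, 0, 8, 0, 255, 0, 0, 8, 0, 255, 0, 0, 8, 0, 255, 0, 0, 8, 0, 255, 0, 0, 8, 0, 255, 0, 0, 8, 0, 255, 0, 0, 8, 0, 255, 0, 0, 8, 0]
}}

```text
time_s: 46.65
tcp_pos: [0.5895, -0.0008, 0.0871]
ee_rot: [[-0.997, 0.005, -0.079], [0.079, 0.002, -0.997], [-0.004, -1.0, -0.002]]
wrist_force: [0.9, 5.6, 7.2]
gripper_width: 0.271
```

```bash
python3 chk.py k11
```

```text
board xy mm [ 44.8 -31.6] z 0.0871 yaw -4.55 F [0.9 5.6 7.2] t 46.65
```

View pics/t_k11.png

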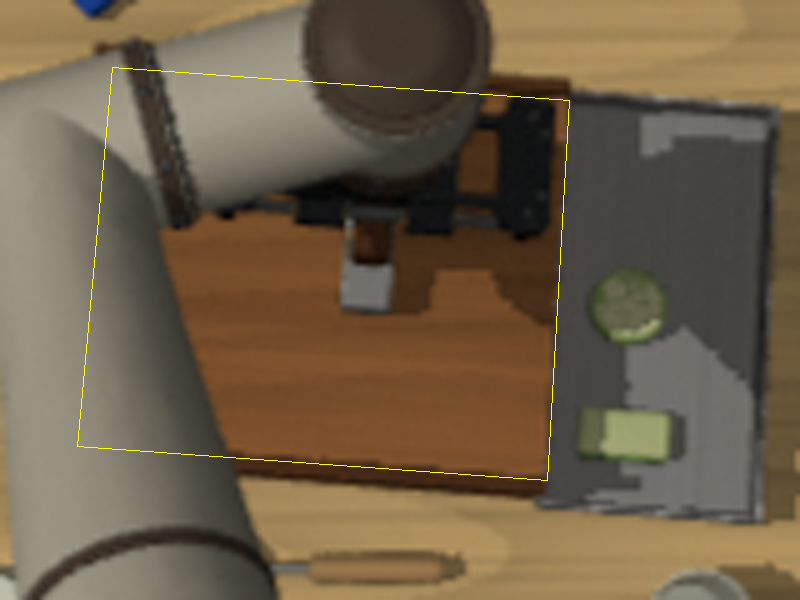

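>>> {"name": "play_rows", "arguments": {
  "deltas": [255, 0, 0, 8, 0, 255, 0, 0, 8, 0, 255, 0, 0, 8, 0, 255, 0, 0, 8, 0, 255, 0, 0, 8, 0, 255, 0, 0, 8, 0, 255, 0, 0, 8, 0, 255, 0, 0, 8, 0, 255, 0, 0, 8, 0, 255, 0, 0, 8, 0]
}}

```text
time_s: 47.75
tcp_pos: [0.5828, -0.0807, 0.087]
ee_rot: [[-0.997, 0.004, -0.079], [0.079, 0.001, -0.997], [-0.004, -1.0, -0.002]]
wrist_force: [1.1, 6.2, 6.3]
gripper_width: 0.275
```

>>> {"name": "play_rows", "arguments": {
  "deltas": [255, 0, 0, 7, 0, 255, 0, 0, 6, 0, 255, 0, 0, 6, 0, 255, 0, 0, 5, 0, 255, 0, 0, 4, 0, 255, 0, 0, 2, 0, 255, 0, 0, 0, 0, 255, 0, 0, 0, 0, 255, 0, 0, 0, 0, 255, 0, 0, 0, 0]
}}

```text
time_s: 48.75
tcp_pos: [0.58, -0.111, 0.0869]
ee_rot: [[-0.997, 0.003, -0.08], [0.08, 0.0, -0.997], [-0.003, -1.0, -0.001]]
wrist_force: [0.2, 4.6, 6.4]
gripper_width: 0.277
```

```bash
python3 chk.py k12
```

```text
board xy mm [  44.1 -142.2] z 0.0869 yaw -4.57 F [0.2 4.6 6.4] t 48.75
```

View pics/t_k12.png

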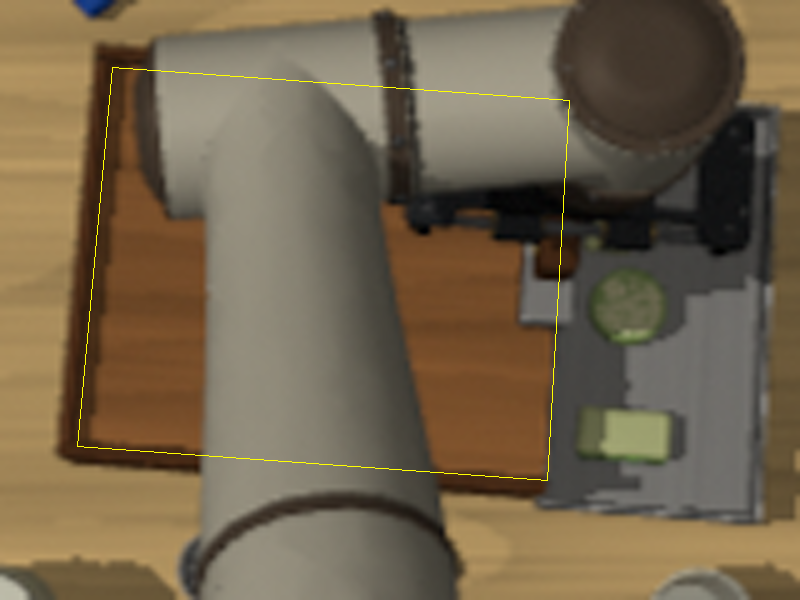

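View pics/s_k12.png

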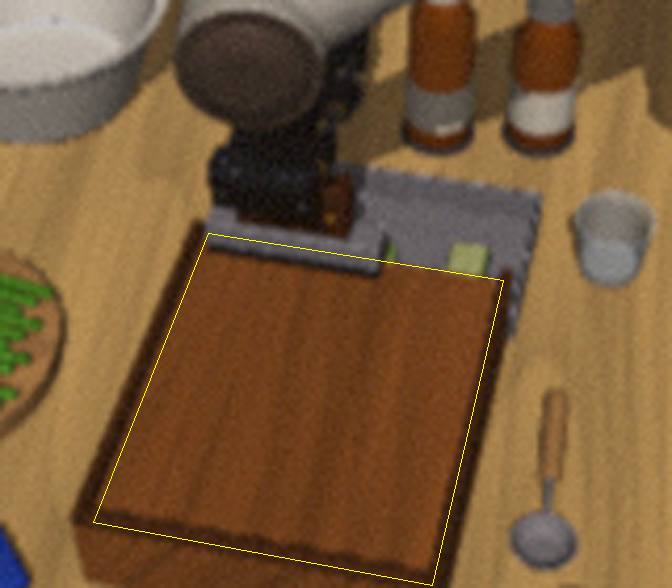

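>>> {"name": "play_rows", "arguments": {
  "deltas": [255, 0, -5, 0, 0, 255, 0, -15, 0, 0, 255, 0, -20, 0, 0, 255, 0, -25, -5, 0, 255, 5, -10, -30, 0, 255, 5, 0, -45, 0, 255, 10, 0, -45, 0, 255, 10, 0, -45, 0, 255, 10, 0, -45, 0, 255, 10, 0, -45, 0]
}}

```text
time_s: 49.85
tcp_pos: [0.5476, 0.1521, 0.159]
ee_rot: [[-0.997, -0.005, -0.081], [0.081, -0.003, -0.997], [0.005, -1.0, 0.003]]
wrist_force: [0.4, 1.8, -1.7]
gripper_width: 0.27
```

```bash
python3 chk.py k13;python3 - <<'E'
from h import *
p=np.array(r.sense()["tcp_pos"]);R=np.array(r.sense()["ee_rot"])
print(R.T@(np.array([.463,.357,p[2]])-p)*1000)
E
```

```text
board xy mm [ -9.2 117.4] z 0.159 yaw -4.64 F [ 0.4  1.8 -1.7] t 49.85
[ 9.96936598e+01  5.44251303e-02 -1.94747150e+02]
```

View pics/t_k13.png

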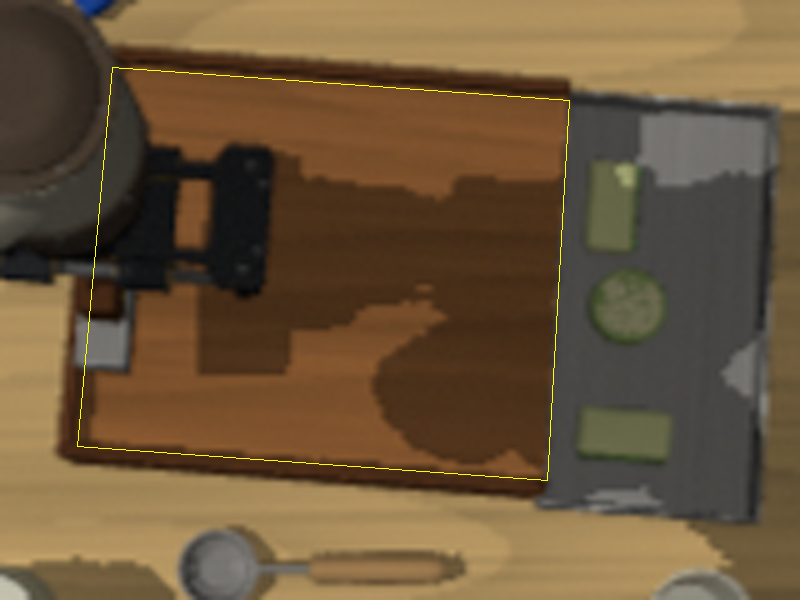

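View pics/s_k13.png

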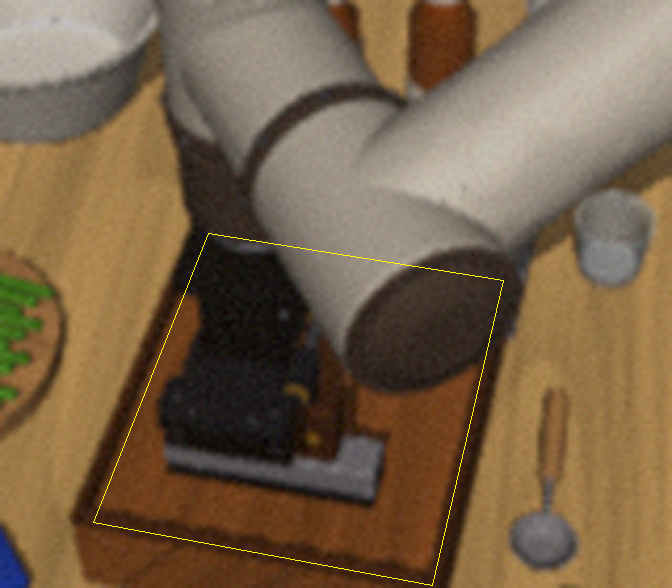

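>>> {"name": "play_rows", "arguments": {
  "deltas": [255, 13, 0, -25, 0, 255, 15, 0, -30, 0, 255, 15, 0, -30, 0, 255, 15, 0, -30, 0, 255, 15, 0, -30, 0, 255, 14, 0, -25, 0, 255, 10, 0, -17, 0, 255, 3, 0, -8, 0, 255, 0, 0, 0, 0, 255, 0, 0, 0, 0]
}}

```text
time_s: 50.95
tcp_pos: [0.4658, 0.353, 0.1601]
ee_rot: [[-0.997, -0.001, -0.081], [0.081, -0.002, -0.997], [0.001, -1.0, 0.002]]
wrist_force: [-0.6, 0.3, -3.0]
gripper_width: 0.272
```

>>> {"name": "play_rows", "arguments": {
  "deltas": [255, 0, 10, 0, 0, 255, 0, 20, 0, 0, 255, 0, 20, 0, 0, 255, 0, 20, 0, 0, 255, 0, 20, 0, 0, 255, 0, 15, 0, 0, 255, 0, 8, 0, 0, 255, 0, 4, 0, 0, 255, 0, 0, 0, 0, 255, 0, 0, 0, 0]
}}

```text
time_s: 51.95
tcp_pos: [0.4664, 0.3548, 0.0446]
ee_rot: [[-0.997, 0.001, -0.08], [0.08, 0.001, -0.997], [-0.001, -1.0, -0.001]]
wrist_force: [-0.3, 0.3, -3.1]
gripper_width: 0.275
```

```bash
python3 look.py p1; python3 chk.py k14
```

```text
[0.46635262 0.35483796 0.04455625] [-0.27816874  0.32565471 -3.12833698]
s [254.33256693 308.00759005]
pics/s_p1.png scale 6 off 204 263
t [146.61631765 218.8743726 ]
pics/t_p1.png scale 6 off 96 173
board xy mm [-106.4  313.2] z 0.0448 yaw -4.57 F [ 0.2 -0.8 -2.6] t 52.05
```

View pics/s_p1.png

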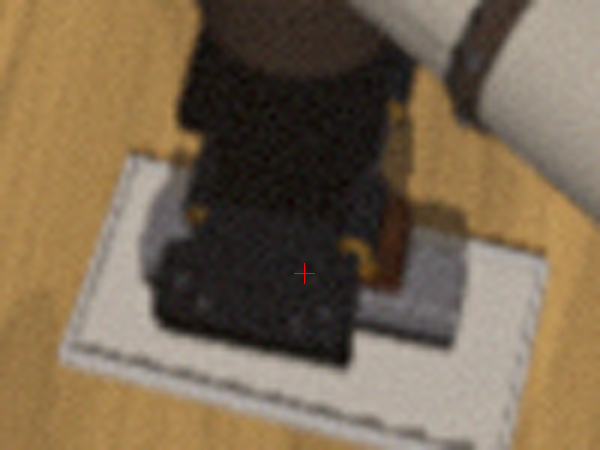

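View pics/t_p1.png

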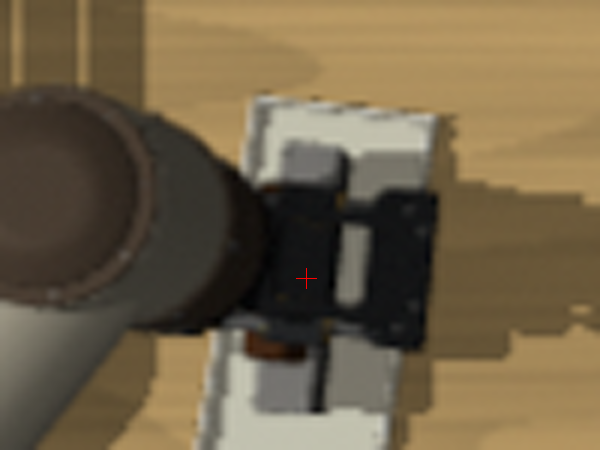

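View pics/t_k14.png

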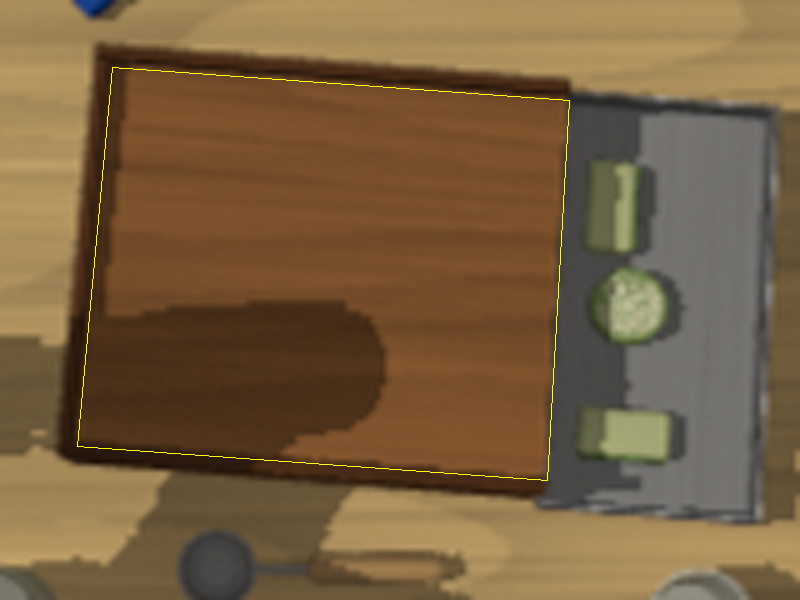

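>>> {"name": "play_rows", "arguments": {
  "deltas": [255, 0, 5, 0, 0, 255, 0, 4, 0, 0, 255, 0, 3, 0, 0, 255, 0, 3, 0, 0, 255, 0, 2, 0, 0, 255, 0, 1.5, 0, 0, 255, 0, 1, 0, 0, 255, 0, 1, 0, 0, 255, 0, 0.5, 0, 0, 255, 0, 0, 0, 0]
}}

```text
time_s: 53.15
tcp_pos: [0.4659, 0.3546, 0.0235]
ee_rot: [[-0.997, 0.0, -0.079], [0.079, 0.0, -0.997], [-0.0, -1.0, -0.0]]
wrist_force: [-2.4, -0.4, 1.9]
gripper_width: 0.272
```

>>> {"name": "play_rows", "arguments": {
  "deltas": [180, 0, 0, 0, 0, 165, 0, 0, 0, 0, 150, 0, 0, 0, 0, 130, 0, 0, 0, 0, 100, 0, 0, 0, 0, 60, 0, 0, 0, 0, 0, 0, 0, 0, 0, 0, 0, 0, 0, 0, 0, 0, 0, 0, 0, 0, 0, 0, 0, 0]
}}

```text
time_s: 54.15
tcp_pos: [0.4658, 0.3545, 0.0228]
ee_rot: [[-0.997, -0.0, -0.08], [0.08, -0.0, -0.997], [0.0, -1.0, 0.0]]
wrist_force: [-0.8, -0.2, 0.4]
gripper_width: 0.938
```

>>> {"name": "play_rows", "arguments": {
  "deltas": [0, 0, -3, 0, 0, 0, 0, -5, 0, 0, 0, 0, -10, 0, 0, 0, 0, -15, 0, 0, 0, 0, -20, 0, 0, 0, 0, -30, 0, 0, 0, 0, -40, 0, 0, 0, 0, -40, 0, 0, 0, 0, -40, 0, 0, 0, 0, -20, 0, 0]
}}

```text
time_s: 55.15
tcp_pos: [0.4671, 0.3554, 0.2516]
ee_rot: [[-0.997, 0.006, -0.079], [0.079, 0.006, -0.997], [-0.006, -1.0, -0.006]]
wrist_force: [-0.6, -0.1, 0.6]
gripper_width: 0.998
```

>>> {"name": "play_rows", "arguments": {
  "deltas": [0, 15, 0, -45, 0, 0, 15, 0, -45, 0, 0, 15, 0, -40, 0, 0, 15, 0, -40, 0, 0, 15, 0, -30, 0, 0, 10, 0, -20, 0, 0, 0, 0, 0, 0, 0, 0, 0, 0, 0, 0, 0, 0, 0, 0, 0, 0, 0, 0, 0]
}}

```text
time_s: 56.15
tcp_pos: [0.3993, 0.5796, 0.2467]
ee_rot: [[-0.997, 0.0, -0.081], [0.081, 0.001, -0.997], [-0.0, -1.0, -0.001]]
wrist_force: [0.3, 0.4, 0.0]
gripper_width: 1.001
```

```bash
python3 - <<'E'
from h import *
print(r.sense()["tcp_pos"],r.sense()["wrist_force"])
for n in("side","top"):
    c=cap(n); cv2.imwrite(f"pics/{n}_end.png",cv2.resize(c["img"],(800,600),interpolation=cv2.INTER_CUBIC))
    if n=="side": crop(c,205,270,315,350,"pics/s_dend.png",7); crop(c,220,80,330,155,"pics/s_bend.png",7)
E
```

```text
[0.39928033 0.57962085 0.2467023 ] [0.29845129 0.38593453 0.01468391]
pics/s_dend.png scale 7 off 205 270
pics/s_bend.png scale 7 off 220 80
```

View pics/side_end.png

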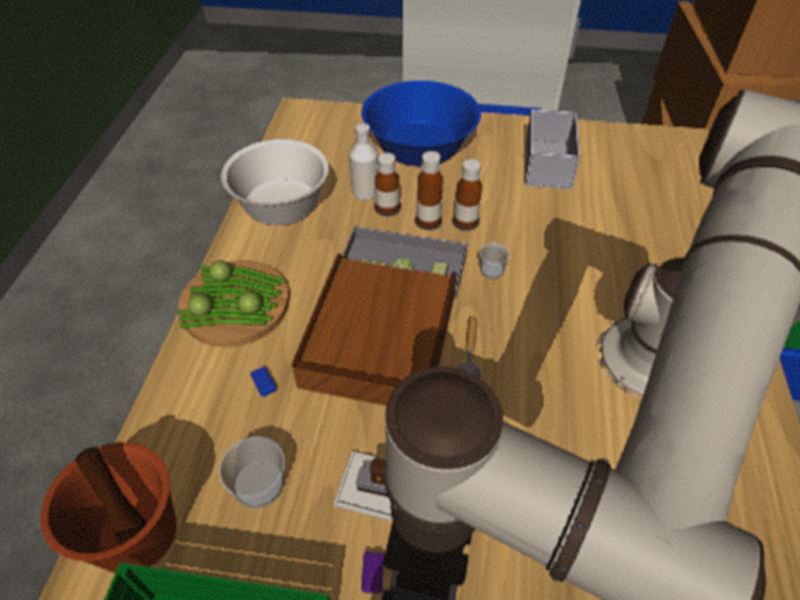

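View pics/top_end.png

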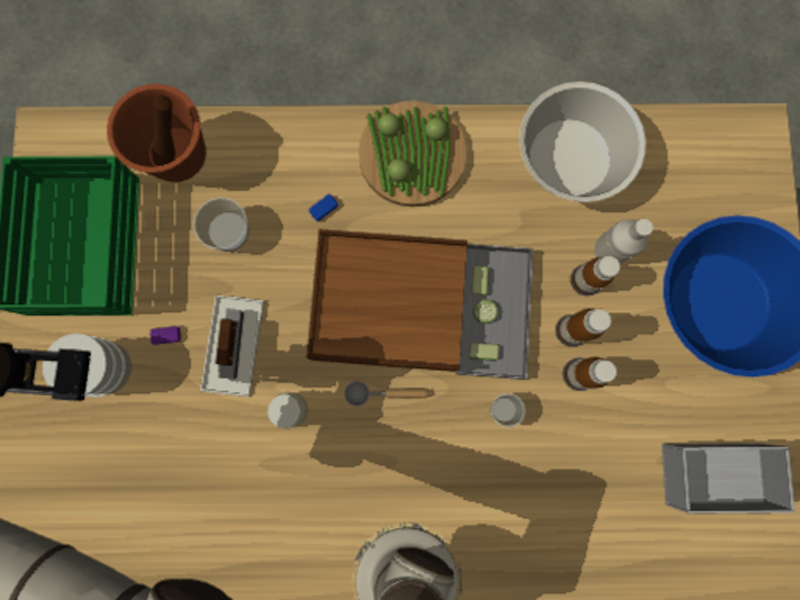

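View pics/s_dend.png

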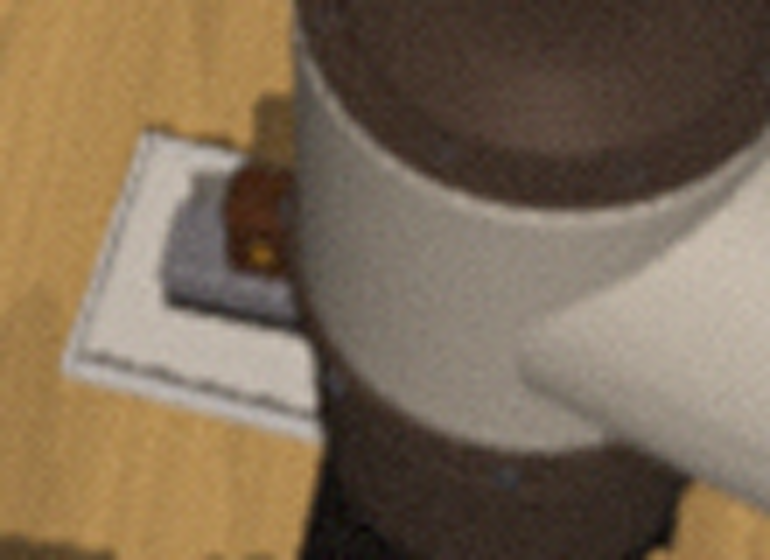

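View pics/s_bend.png

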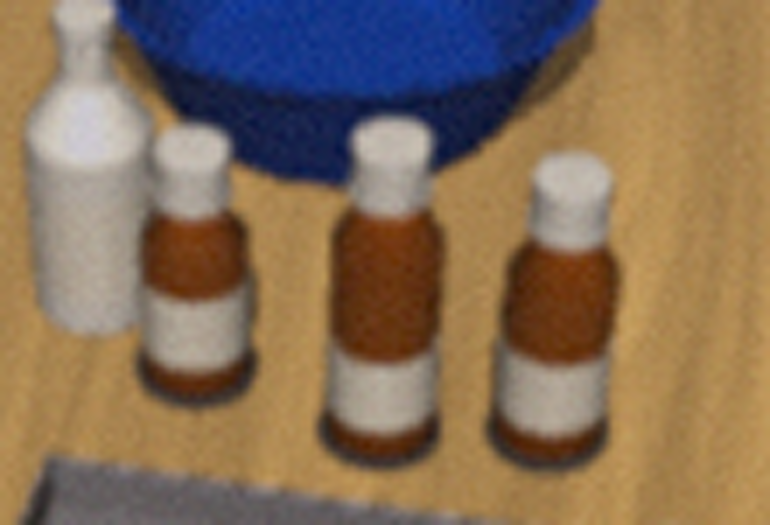

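>>> {"name": "play_rows", "arguments": {
  "deltas": [0, 0, -10, 0, 0, 0, 0, -15, 0, 0, 0, 0, -15, 0, 0, 0, 0, -10, 0, 0, 0, 0, 0, 0, 0, 0, 0, 0, 0, 0, 0, 0, 0, 0, 0, 0, 0, 0, 0, 0, 0, 0, 0, 0, 0, 0, 0, 0, 0, 0]
}}

```text
time_s: 57.25
tcp_pos: [0.3986, 0.5806, 0.2955]
ee_rot: [[-0.997, -0.0, -0.08], [0.08, -0.001, -0.997], [0.0, -1.0, 0.001]]
wrist_force: [-0.3, -0.5, -0.7]
gripper_width: 1.002
```

```bash
python3 - <<'E'
from h import *
print(r.sense()["wrist_force"],r.sense()["tcp_pos"])
c=cap("top");crop(c,100,140,350,260,"pics/t_fin.png",3.2)
print(r.finish_job())
E
```

```text
[-0.28149867 -0.50636455 -0.69901922] [0.39859575 0.58056029 0.29548678]
pics/t_fin.png scale 3.2 off 100 140
the job is handed in; nothing more can be done
None
```

View pics/t_fin.png

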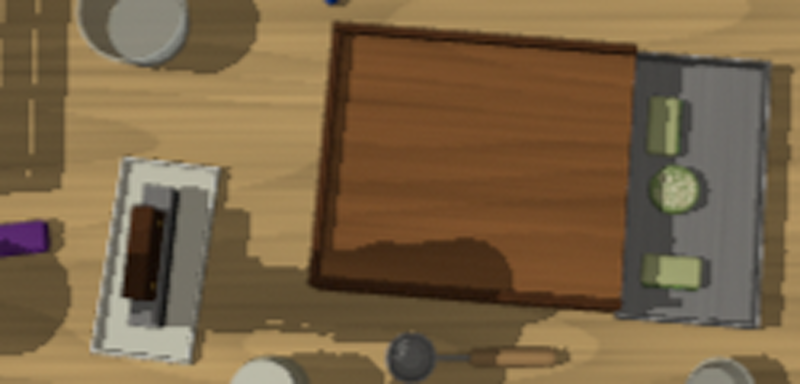

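The job is done and handed in at about 57 s, out of the 184 s allowed.

- **Caps:** I pushed all three amber caps home until they met the solid stop, at about 12–17 N. The side picture afterwards shows them seated.
- **Scraping:** I made one full-length stroke down the near half and one down the far half. Contact force was about 8–10 N at every reading, with the lip flat on the wood. I only get a force reading at the end of each one-second move, so peaks in between are unseen.
- **Trimmings:** Three were there at the start, two slabs and one round. The last picture shows all three lying in the pan and the board bare.
- **Scraper:** It stands upright in its dish and is let go. The gripper is clear, with the wrist force near zero. In the last pictures the other items look to be where they were.

One thing disagreed. Pressing down with the fingers shut, contact came about 38 mm higher than the reported tool tip says it should. That was the same on all three caps. I worked by force and pictures from then on, which cost a few seconds of cautious descents on the first cap.

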